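Empty the wax trimmer's tray

ROBOT

A 6-joint arm with a two-finger parallel gripper is mounted at the origin on a cart in front of the work surface, level with it; the furniture and walls round the work are solid. World frame = base frame: x ahead of the robot, y to its left, z up, the work surface at z = 0. Lengths are in m, angles in degrees, forces in N, time in s.
With the tool pointing down it reaches from about 0.3 to 0.75 m from the base axis. Payload 8.5 kg.
Tool frame: the origin (TCP) lies at the very end of the fingers, on their centre line; the grasp point (between the pads) lies 19 mm behind it (env.grip_depth is the z of the grasp point in the tool frame, in m); z points along the fingers, y is the direction in which the jaws open and shut (so a half turn about z gives the same grasp; the last joint's range is limited). The gripper opens to 85 mm and grips with 20 to 120 N. Pads are 22 mm wide; open, the fingers measure 114 mm over their backs; the gripper's body (76 mm by 85 mm) begins 54 mm behind the grasp point. The pads swing forward as they close: fully open they stand 13 mm farther back than shut.
Start: joints at [-80.862, 21.807, 74.336, -0, 83.858, -12.336], TCP at [0.201, -0.512, 0.231] pointing down, gripper open.
Joint ranges: [-178.18, 178.18], [-50.72, 133.34], [12.68, 142.11], [-81.47, 261.47], [9.98, 163.14], [-165.26, 165.26]. Speed limits (degrees/s): [136.94, 136.94, 180, 180, 180, 180].

INTERFACE

Orientations are given as a 3x3 rotation matrix whose columns are the frame's x, y, z axes.
In Python, from rig import env gives the robot as it stands.
- The arm moves only by the tool apply_moves, never from a script. Its argument "plan" is a list of rows, each an object of numbers: "tx", "ty", "tz": the shift along the world's x, y, z in mm; "rx", "ry", "rz": the turn, a rotation vector about the world's x, y, z in rad; "jaw": the opening, from -1 (shut) to 1 (fully open). A call has 1 to 12 rows; each row is the pose to reach, as a shift and turn from the pose measured when the call began; what a row does not reach only later rows make up. A row lasts 1/10 s, in which the tool goes at most 50 mm and 8.59 degrees, less where a joint would pass 70% of its speed; a pose out of reach is approached as far as the arm can. A call with a gripper value outside its range is refused whole. The fingers move at their own pace and stop on an object; "grip_force" is the grip in N (left out, the last holds). Time passes only in rows, so rows that repeat a pose let the fingers close. It gives the time, the measured TCP pose, the force and the opening at its end, in the units of the state.
- env.observe(): the state, without advancing time (a new reading comes with each control period).
- env.get_image(name): name is "scene" or "top" or "wrist"; returns a dict with "image" (480x640x3 uint8, red, green, blue), "intrinsics" (3x3 intrinsics, pixels), "world_from_camera" (4x4, takes a point from camera to world coordinates). Camera axes: x right, y up, looking along -z (the intrinsics and any distortion apply to the point x, -y, -z); pixel columns grow to the right and rows downward; lengths in m; the calibration is good to about 2 mm. A picture is of the moment at which its call begins. There is no depth.
- env.close_job(): hands the job in, once; it reports no verdict.
The state is a dict: "time_s": time; "q": joint angles; "qvel": joint speeds; "joint_efforts": joint torques, N m; "position": TCP position; "tool_rot": TCP orientation; "ft_force": force on the tool from outside, world axes, zero at the start; "wrist_torque": the same for the moment, N m; "grip_width": finger opening in m.
Only numpy, scipy, OpenCV 4.12 (cv2) and the standard library are available. Lean on these libraries where they do the work, as an engineer would, in place of code of your own. Each camera call takes 0.05 s, during which the arm holds its last target.

TASK

The wax trimmer's collecting tray needs emptying: pull the tray out to its stop, put all three wax offcuts into the steel waste pot, and push the tray fully home again. One offcut always stays part-way under the machine's hood and has to be drawn out from beneath it. Leave the pot standing, and do not disturb the specimen cup, the dropper bottle or the slide box.

Things in the scene. Friction and masses are not known exactly. Their poses are not given: they have to be found in the camera images.
- balance: the wax trimmer, a low ivory box 311 mm deep, 330 mm wide, 102 mm high that does not move: tray in front, dark dial low at the right front, three small cassettes on top. Origin under its middle; x points back into the machine, y to its left, z up. Its hood is a flat slab over the tray: underside at height 76 mm (33 mm over the tray's floor), top at 102 mm, full width, from its front edge backwards
- hood_lip (a point): middle of the lower front edge of the trimmer's hood, at height 76 mm. Axes: x back into the machine, y along the edge to the left, z up. The shut tray's front plate stands 8 mm in front of this edge
- balance_tray (a joint): slide of the trimmer's collecting tray: 0 m = shut (fully home), 0.14 m = out at its stop. It slides level towards the front, with about 1 N of friction (rubbing on its floor moves it), and stays where it is left. Inside, the tray is 290 mm wide and 238 mm deep, its floor at height 43 mm; side walls reach height 66 mm, the front plate (6 mm thick) height 74 mm
- tray_handle (a point): middle of the tray's handle, which moves with the tray: a level bar 60 mm wide (along y), standing 10 mm out in front of the tray's front plate and 6 mm high, its middle at height 65 mm, free above, below and at both ends. Axes as hood_lip. Beneath it the shut machine's base stands out 6 mm further than the handle, its top at height 40 mm
- offcut_a_mid (a point): paraffin-wax offcut, a cream-white chunk 30 mm long (its x), 22 mm wide (its y: flat sides, the width to grip), 20 mm high with a sloping end, 12 g; the point is at its middle, half-way up. The offcuts start inside the shut machine and ride out on the tray. With the tray at its stop one of the three (it varies which) is still 8 to 20 mm behind hood_lip, the others 40 to 125 mm in front of it
- offcut_b_mid (a point): wax offcut of the same size as offcut_a, one upright corner cut off and a sloping top; the point is at its middle, half-way up. Axes and place as described for offcut_a
- offcut_c_mid (a point): wax offcut of the same size as offcut_a, two upright corners cut off; the point is at its middle, half-way up. Axes and place as described for offcut_a
- pot_mouth (a point): centre of the waste pot's mouth, at rim height, 101 mm over the worktop
- waste_pot: round stainless waste pot, open at the top, 115 mm across inside at the rim and 98 mm at the floor, 101 mm high, wall 3 mm, 0.45 kg, loose on the worktop to the right of the trimmer; origin at the centre of its underside
- cup_mid (a point): middle of a specimen cup with an orange lid, 64 mm across, 63 mm high; bystander, left of the trimmer
- dropper_mid (a point): middle of a small brown dropper bottle with a black cap, 29 mm across, 68 mm high; bystander, right of the trimmer
- slide_box_mid (a point): middle of a flat grey slide box, 77 x 88 x 34 mm; bystander, at the left beyond the cup

How it is judged:
By the outcome, as a careful person would: the job done as asked, in the order asked, and still so for the second after the job is handed in, with the robot touching nothing.
It also fails if it takes over 72 s, if anything falls off the work surface, if the arm or the gripper's body presses on something with over 40 N, if the wrist force passes 120 N, or if a joint passes its speed limit or range.

## Working session

There is one attempt and no reset: what is moved stays moved. The work goes in short steps, Python scripts to look and compute and a tool call to move; the robot and the scene stay as the last step left them, time stands still between calls to the robot, and variables do not carry over. Pictures are saved under pics/ and viewed, and the job is handed in when it is done.

Besides the shell and the picture viewer there is one more tool, called after "Request:" as name(argument=value, ...), one argument or row to a line, values as JSON. apply_moves: Moves the arm, as the interface text tells. Its arguments: {"type":"object","properties":{"plan":{"type":"array","items":{"type":"object","properties":{"tx":{"type":"number"},"ty":{"type":"number"},"tz":{"type":"number"},"rx":{"type":"number"},"ry":{"type":"number"},"rz":{"type":"number"},"jaw":{"type":"number"}}}},"grip_force":{"type":"number"}},"required":["plan"]}

```bash
ls; mkdir -p pics; cat > h.py <<'E'
import numpy as np, cv2
from rig import env
def snap(n,f):
    d=env.get_image(n); cv2.imwrite('pics/'+f+'.png',d['image'][:,:,::-1]); np.savez('pics/'+f+'.npz',K=d['intrinsics'],T=d['world_from_camera']); return d
def load(f):
    z=np.load('pics/'+f+'.npz'); return z['K'],z['T'],cv2.imread('pics/'+f+'.png')
def ray(f,u,v):
    K,T,_=load(f); p=np.linalg.inv(K)@[u,v,1]; d=T[:3,:3]@[p[0],-p[1],-p[2]]; return T[:3,3],d
def plane(f,u,v,z):
    o,d=ray(f,u,v); return o+d*(z-o[2])/d[2]
def proj(f,P):
    K,T,_=load(f); c=T[:3,:3].T@(np.array(P)-T[:3,3]); p=K@[c[0],-c[1],-c[2]]; return p[:2]/p[2]
E
python3 - <<'E'
from h import *
for n in ['scene','top','wrist']:
    d=snap(n,n+'0'); print(n,d['intrinsics'].round(1).tolist(),d['world_from_camera'].round(3).tolist())
o=env.observe(); print({k:np.round(v,3).tolist() for k,v in o.items()}); print(env.grip_depth)
E
```

```text
pics
scene [[567.8, 0.0, 324.9], [0.0, 567.8, 244.2], [0.0, 0.0, 1.0]] [[-0.499, 0.625, -0.601, -0.265], [-0.866, -0.355, 0.351, 0.559], [0.005, 0.695, 0.719, 1.148], [0.0, 0.0, 0.0, 1.0]]
top [[456.6, 0.0, 313.4], [0.0, 456.6, 241.4], [0.0, 0.0, 1.0]] [[0.003, 0.995, -0.095, 0.489], [-1.0, 0.004, 0.016, 0.034], [0.016, 0.095, 0.995, 1.219], [0.0, 0.0, 0.0, 1.0]]
wrist [[358.0, 0.0, 322.3], [0.0, 358.0, 241.0], [0.0, 0.0, 1.0]] [[0.366, 0.884, 0.292, 0.276], [-0.931, 0.348, 0.113, -0.483], [-0.002, -0.313, 0.95, 0.374], [0.0, 0.0, 0.0, 1.0]]
{'time_s': 0.15, 'q': [-80.861, 21.831, 74.37, -0.001, 83.86, -12.335], 'qvel': [-0.069, 0.023, -0.246, 0.034, -0.029, -0.003], 'joint_efforts': [0.004, -44.862, -23.135, -0.0, 0.004, -0.0], 'position': [0.201, -0.512, 0.231], 'tool_rot': [[0.931, 0.366, -0.0], [0.366, -0.931, 0.001], [0.0, -0.001, -1.0]], 'ft_force': [0.084, 0.307, 0.322], 'wrist_torque': [0.02, -0.038, -0.027], 'grip_width': 0.085}
-0.0187
```

View pics/scene0.png

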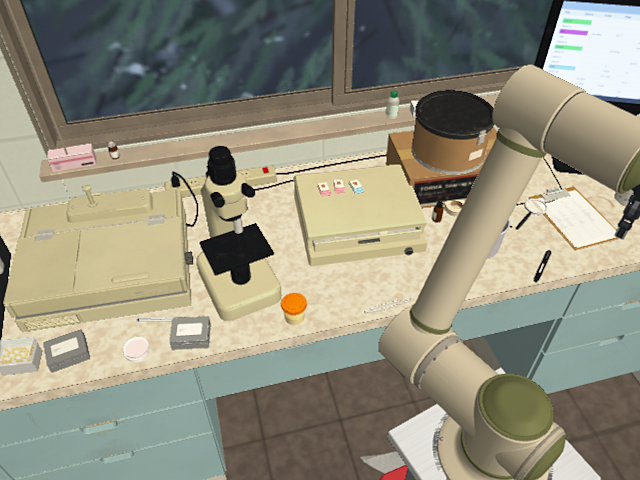

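View pics/top0.png

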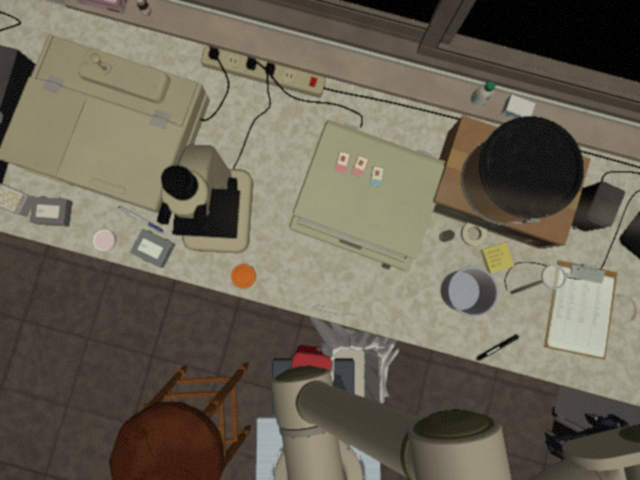

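View pics/wrist0.png

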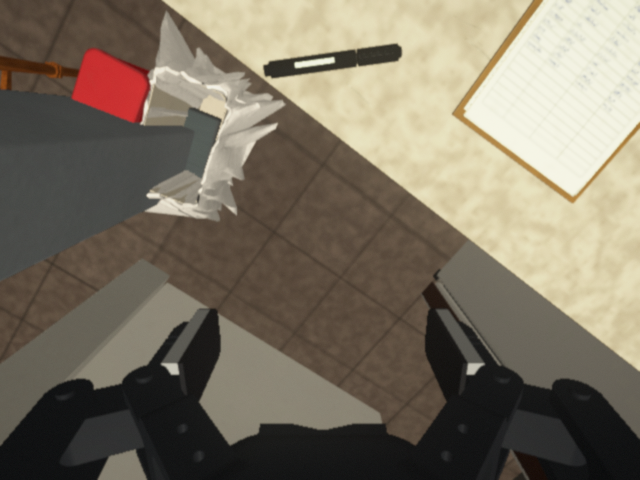

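```bash
python3 - <<'E'
from h import *
_,_,a=load('top0'); cv2.imwrite('pics/t0c.png',cv2.resize(a[110:330,280:520],None,fx=3.3,fy=2.7*1.0,interpolation=cv2.INTER_CUBIC)[:600,:800])
_,_,a=load('scene0'); cv2.imwrite('pics/s0c.png',cv2.resize(a[150:290,270:530],None,fx=3,fy=3,interpolation=cv2.INTER_CUBIC))
E
```

```text
(no output)
```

View pics/t0c.png

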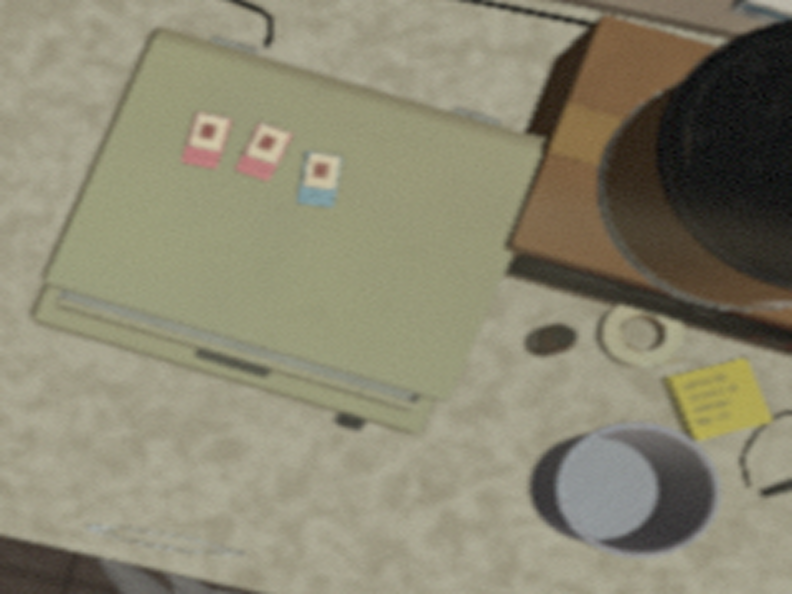

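View pics/s0c.png

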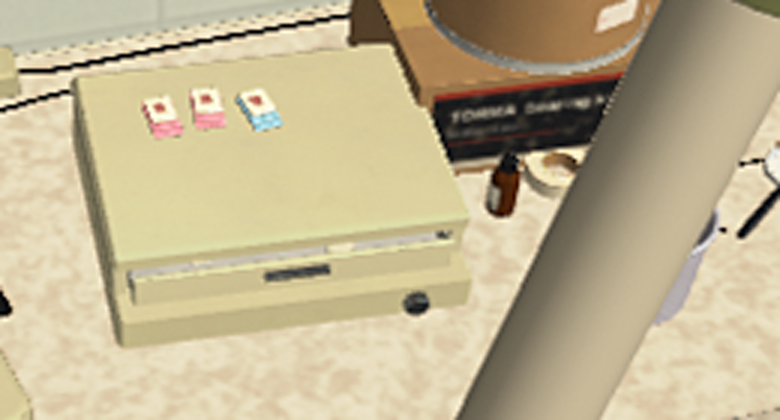

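```bash
python3 - <<'E'
from h import *
f=lambda x,y,z:plane('top0',280+x/3.3,110+y/2.7,z).round(4)
P={}
for n,x,y,z in [('BL',157,30,.102),('BR',543,140,.102),('FR',447,395,.102),('FL',47,287,.102),('baseFL',33,318,.04),('baseFR',418,433,.04),('handle',233,362,.068),('hL',196,352,.068),('hR',269,372,.068),('potrim',625,489,.101),('drop',550,338,.068),('potL',531,489,.101),('potR',718,489,.101)]:
    P[n]=f(x,y,z);print(n,P[n])
n=np.linalg.norm
print(n(P['BL']-P['BR']),n(P['FL']-P['FR']),n(P['BL']-P['FL']),n(P['BR']-P['FR']))
for a,b in [('BR','BL'),('FR','FL'),('FL','BL'),('FR','BR'),('baseFR','baseFL'),('hR','hL')]:
    d=P[b]-P[a];print(a,b,np.degrees(np.arctan2(d[1],d[0])))
print(plane('top0',244,276,.063), plane('top0',152,248,.034))
E
```

```text
BL [ 0.9014 -0.0193  0.102 ]
BR [ 0.7986 -0.3132  0.102 ]
FR [ 0.5608 -0.2355  0.102 ]
FL [0.6585 0.063  0.102 ]
baseFL [0.6377 0.0755 0.04  ]
baseFR [ 0.5282 -0.2269  0.04  ]
handle [ 0.5933 -0.0793  0.068 ]
hL [ 0.6026 -0.0509  0.068 ]
hR [ 0.584  -0.1069  0.068 ]
potrim [ 0.476  -0.3667  0.101 ]
drop [ 0.6171 -0.3245  0.068 ]
potL [ 0.4758 -0.2966  0.101 ]
potR [ 0.4762 -0.4361  0.101 ]
0.31136000064234326 0.31408205934118555 0.2564638376067862 0.2501722006938421
BR BL 70.72124341831628
FR FL 71.87656362246967
FL BL -18.717539771969538
FR BR -18.094553177067315
baseFR baseFL 70.09451761388164
hR hL 71.62646142099328
[0.51186204 0.18946385 0.063     ] [0.58393448 0.43215542 0.034     ]
```

Request:
apply_moves(
  plan=[
    {"tx": 30, "ty": 40, "rz": -0.08},
    {"tx": 60, "ty": 80, "rz": -0.16},
    {"tx": 90, "ty": 120, "rz": -0.24},
    {"tx": 120, "ty": 160, "rz": -0.32},
    {"tx": 150, "ty": 200, "rz": -0.4},
    {"tx": 180, "ty": 240, "rz": -0.48},
    {"tx": 210, "ty": 285, "rz": -0.56},
    {"tx": 240, "ty": 330, "rz": -0.62},
    {"tx": 270, "ty": 375, "rz": -0.66},
    {"tx": 300, "ty": 415, "rz": -0.69},
    {"tx": 320, "ty": 455, "rz": -0.698},
    {"tx": 320, "ty": 455, "rz": -0.698},
  ],
  grip_force=30,
)

```text
validation failed for argument at $.pl...
```

```bash
python3 - <<'E'
from h import *
snap('wrist','w1')
o=env.observe(); print({k:np.round(v,3).tolist() for k,v in o.items() if k in('time_s','q','position','tool_rot','ft_force','qvel')})
E
```

```text
{'time_s': 0.2, 'q': [-80.861, 21.827, 74.365, 0.001, 83.857, -12.335], 'qvel': [-0.017, -0.117, -0.116, 0.062, -0.036, 0.041], 'position': [0.201, -0.512, 0.231], 'tool_rot': [[0.931, 0.366, -0.0], [0.366, -0.931, 0.001], [0.0, -0.001, -1.0]], 'ft_force': [-0.662, -1.32, -0.232]}
```

View pics/w1.png

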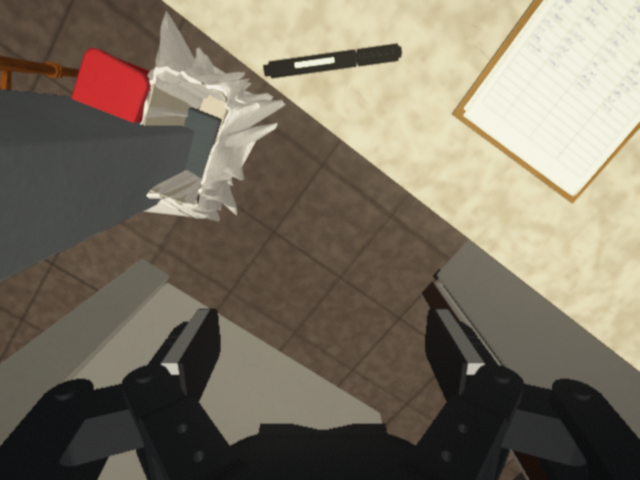

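Request:
apply_moves(
  plan=[
    {"tx": 30, "ty": 40, "tz": 0, "rx": 0, "ry": 0, "rz": -0.08, "jaw": 1},
    {"tx": 60, "ty": 80, "tz": 0, "rx": 0, "ry": 0, "rz": -0.16, "jaw": 1},
    {"tx": 90, "ty": 120, "tz": 0, "rx": 0, "ry": 0, "rz": -0.24, "jaw": 1},
    {"tx": 120, "ty": 160, "tz": 0, "rx": 0, "ry": 0, "rz": -0.32, "jaw": 1},
    {"tx": 150, "ty": 200, "tz": 0, "rx": 0, "ry": 0, "rz": -0.4, "jaw": 1},
    {"tx": 180, "ty": 240, "tz": 0, "rx": 0, "ry": 0, "rz": -0.48, "jaw": 1},
    {"tx": 210, "ty": 285, "tz": 0, "rx": 0, "ry": 0, "rz": -0.56, "jaw": 1},
    {"tx": 240, "ty": 330, "tz": 0, "rx": 0, "ry": 0, "rz": -0.62, "jaw": 1},
    {"tx": 270, "ty": 375, "tz": 0, "rx": 0, "ry": 0, "rz": -0.66, "jaw": 1},
    {"tx": 300, "ty": 415, "tz": 0, "rx": 0, "ry": 0, "rz": -0.69, "jaw": 1},
    {"tx": 320, "ty": 455, "tz": 0, "rx": 0, "ry": 0, "rz": -0.698, "jaw": 1},
    {"tx": 320, "ty": 455, "tz": 0, "rx": 0, "ry": 0, "rz": -0.698, "jaw": 1},
  ],
  grip_force=30,
)

```text
time_s: 1.4
position: [0.5227, -0.0524, 0.2306]
tool_rot: [[0.95, -0.313, 0.0], [-0.313, -0.95, 0.002], [-0.0, -0.002, -1.0]]
ft_force: [-0.0, -1.3, 0.3]
grip_width: 0.0852
```

```bash
python3 - <<'E'
from h import *
snap('wrist','w2')
o=env.observe(); print({k:np.round(v,3).tolist() for k,v in o.items() if k in('time_s','q','position','tool_rot','ft_force','qvel')})
E
```

```text
{'time_s': 1.45, 'q': [-18.841, 19.326, 78.337, 0.077, 82.356, 89.413], 'qvel': [-4.307, -0.982, 1.689, -0.786, -0.373, -3.038], 'position': [0.522, -0.054, 0.231], 'tool_rot': [[0.95, -0.313, 0.0], [-0.313, -0.95, 0.001], [-0.0, -0.001, -1.0]], 'ft_force': [-0.937, -0.459, -0.334]}
```

View pics/w2.png

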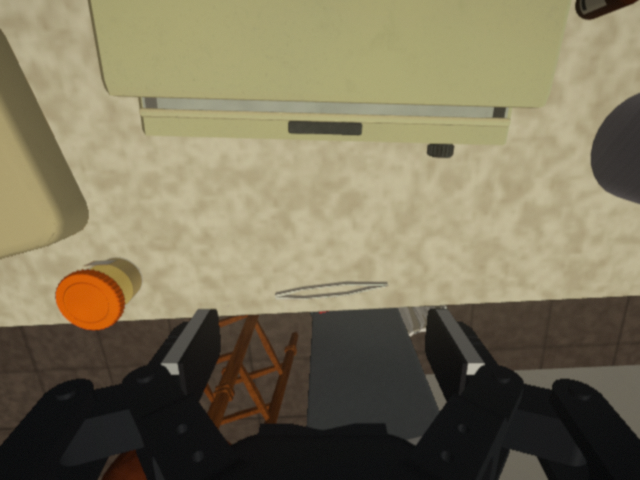

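```bash
python3 - <<'E'
from h import *
_,_,a=load('w2'); cv2.imwrite('pics/w2c.png',cv2.resize(a[80:170,260:460],None,fx=4,fy=4,interpolation=cv2.INTER_CUBIC))
g=cv2.cvtColor(a,cv2.COLOR_BGR2GRAY); m=(g<95).astype(np.uint8); m[:115]=0;m[142:]=0;m[:,:280]=0;m[:,370:]=0
ys,xs=np.where(m); r=cv2.minAreaRect(np.c_[xs,ys].astype(np.float32)); print(r)
b=cv2.boxPoints(r); 
for p in b: print(plane('w2',*p,.068).round(4))
print(plane('w2',*r[0],.068).round(4))
for p in [(110,96),(550,106),(150,108),(505,118)]: print(p,plane('w2',*p,.102).round(4),plane('w2',*p,.074).round(4))
E
```

```text
((324.45916748046875, 127.47110748291016), (73.08292388916016, 12.07867431640625), 1.5911403894424438)
[ 0.6001 -0.0488  0.068 ]
[ 0.6089 -0.0522  0.068 ]
[ 0.5889 -0.1079  0.068 ]
[ 0.5799 -0.105   0.068 ]
[ 0.5945 -0.0785  0.068 ]
(110, 96) [0.6624 0.0586 0.102 ] [0.669  0.0727 0.074 ]
(550, 106) [ 0.5586 -0.235   0.102 ] [ 0.5545 -0.2511  0.074 ]
(150, 108) [0.6464 0.0354 0.102 ] [0.6513 0.0472 0.074 ]
(505, 118) [ 0.5605 -0.2034  0.102 ] [ 0.5566 -0.2162  0.074 ]
```

View pics/w2c.png

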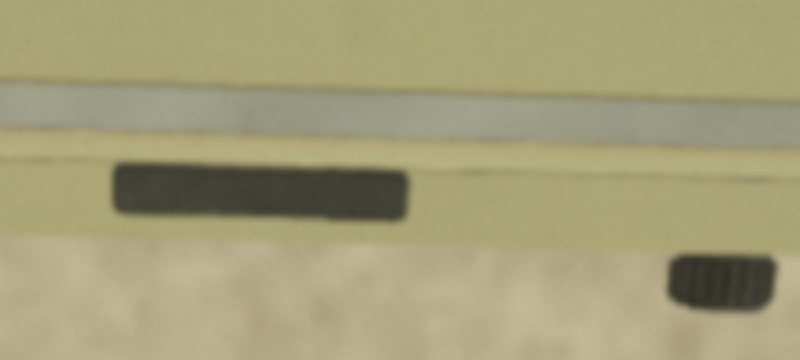

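Request:
apply_moves(
  plan=[
    {"tx": 30, "ty": -10, "tz": -20, "rx": 0, "ry": 0, "rz": -0.01, "jaw": 1},
    {"tx": 64, "ty": -22, "tz": -50, "rx": 0, "ry": 0, "rz": -0.02, "jaw": 1},
    {"tx": 64, "ty": -22, "tz": -85, "rx": 0, "ry": 0, "rz": -0.02, "jaw": 1},
    {"tx": 64, "ty": -22, "tz": -110, "rx": 0, "ry": 0, "rz": -0.02, "jaw": 1},
    {"tx": 64, "ty": -22, "tz": -120, "rx": 0, "ry": 0, "rz": -0.02, "jaw": 1},
    {"tx": 64, "ty": -22, "tz": -120, "rx": 0, "ry": 0, "rz": -0.02, "jaw": 1},
  ],
)

```text
time_s: 2.05
position: [0.5856, -0.0764, 0.1098]
tool_rot: [[0.943, -0.333, -0.002], [-0.333, -0.943, 0.002], [-0.003, -0.001, -1.0]]
ft_force: [-0.2, -0.1, 0.2]
grip_width: 0.0852
```

```bash
python3 - <<'E'
from h import *
snap('wrist','w3')
o=env.observe(); print({k:np.round(v,4).tolist() for k,v in o.items() if k in('time_s','q','position','tool_rot','ft_force','qvel')})
E
```

```text
{'time_s': 2.1, 'q': [-18.9231, 32.0259, 77.9602, 0.0741, 70.0029, 90.5046], 'qvel': [0.4403, -1.3357, -1.5612, 0.0451, 0.2803, 0.0536], 'position': [0.5862, -0.0764, 0.1113], 'tool_rot': [[0.9429, -0.333, 0.0006], [-0.333, -0.9429, 0.0011], [0.0002, -0.0012, -1.0]], 'ft_force': [0.7847, -0.2918, 0.8564]}
```

View pics/w3.png

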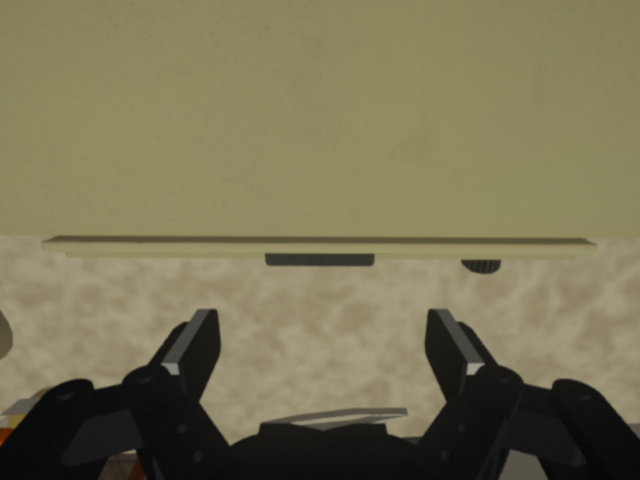

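```bash
python3 - <<'E'
from h import *
for v,z in [(266,.062),(266,.068),(255,.068)]: print(plane('w3',320,v,z).round(4))
print(proj('w3',[.5898,-.0768,.068]),proj('w3',[.5945,-.0785,.068]),proj('w3',[.5992,-.0802,.068]))
print(proj('w3',env.observe()['position']))
E
```

```text
[ 0.5874 -0.0765  0.062 ]
[ 0.5897 -0.0774  0.068 ]
[ 0.5959 -0.0796  0.068 ]
[318.96662848 266.17896041] [319.00354037 257.79170512] [319.04104759 249.26917645]
[319.90273845 310.68049898]
```

Request:
apply_moves(
  plan=[
    {"tx": 0, "ty": 0, "tz": -20, "rx": 0, "ry": 0, "rz": 0, "jaw": 1},
    {"tx": 0, "ty": 0, "tz": -45, "rx": 0, "ry": 0, "rz": 0, "jaw": 1},
    {"tx": 0, "ty": 0, "tz": -63, "rx": 0, "ry": 0, "rz": 0, "jaw": 1},
    {"tx": 0, "ty": 0, "tz": -64, "rx": 0, "ry": 0, "rz": 0, "jaw": 1},
    {"tx": 0, "ty": 0, "tz": -64, "rx": 0, "ry": 0, "rz": 0, "jaw": 0.2},
    {"tx": 0, "ty": 0, "tz": -64, "rx": 0, "ry": 0, "rz": 0, "jaw": 0.2},
    {"tx": 0, "ty": 0, "tz": -64, "rx": 0, "ry": 0, "rz": 0, "jaw": 0.2},
    {"tx": 0, "ty": 0, "tz": -64, "rx": 0, "ry": 0, "rz": 0, "jaw": 0.2},
  ],
)

```text
time_s: 2.9
position: [0.5877, -0.0755, 0.0499]
tool_rot: [[0.943, -0.333, 0.006], [-0.333, -0.943, 0.002], [0.005, -0.004, -1.0]]
ft_force: [0.3, 6.5, 7.6]
grip_width: 0.0588
```

```bash
python3 - <<'E'
from h import *
snap('wrist','w4')
o=env.observe(); print({k:np.round(v,4).tolist() for k,v in o.items() if k in('time_s','q','position','grip_width','ft_force','qvel')})
E
```

```text
{'time_s': 2.95, 'q': [-18.8533, 36.2965, 81.6956, 0.2421, 61.7385, 90.4791], 'qvel': [0.0514, 0.0759, 0.0419, -0.0445, -0.0579, 0.004], 'position': [0.5877, -0.0755, 0.0499], 'ft_force': [0.6456, 6.4572, 7.6842], 'grip_width': 0.0584}
```

View pics/w4.png

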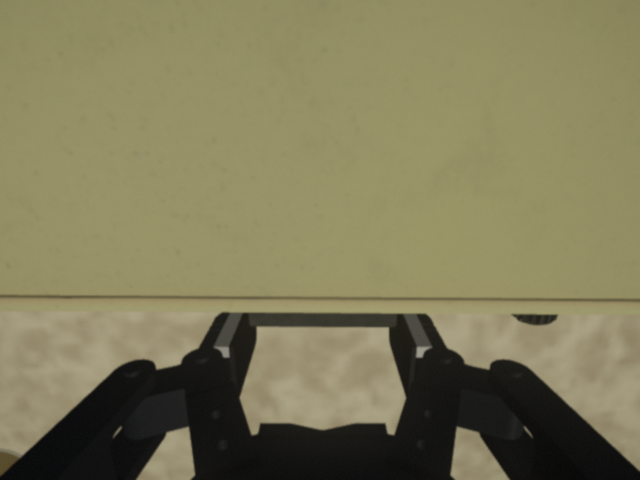

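Request:
apply_moves(
  plan=[
    {"tx": -5, "ty": 2, "tz": 0, "rx": 0, "ry": 0, "rz": 0, "jaw": 0.2},
    {"tx": -18, "ty": 6, "tz": 0, "rx": 0, "ry": 0, "rz": 0, "jaw": 0.2},
    {"tx": -34, "ty": 12, "tz": 0, "rx": 0, "ry": 0, "rz": 0, "jaw": 0.2},
    {"tx": -51, "ty": 18, "tz": 0, "rx": 0, "ry": 0, "rz": 0, "jaw": 0.2},
    {"tx": -68, "ty": 24, "tz": 0, "rx": 0, "ry": 0, "rz": 0, "jaw": 0.2},
    {"tx": -85, "ty": 30, "tz": 0, "rx": 0, "ry": 0, "rz": 0, "jaw": 0.2},
    {"tx": -102, "ty": 36, "tz": 0, "rx": 0, "ry": 0, "rz": 0, "jaw": 0.2},
    {"tx": -116, "ty": 41, "tz": 0, "rx": 0, "ry": 0, "rz": 0, "jaw": 0.2},
    {"tx": -126, "ty": 44, "tz": 0, "rx": 0, "ry": 0, "rz": 0, "jaw": 0.2},
    {"tx": -132, "ty": 46, "tz": 0, "rx": 0, "ry": 0, "rz": 0, "jaw": 0.2},
    {"tx": -134, "ty": 47, "tz": 0, "rx": 0, "ry": 0, "rz": 0, "jaw": 0.2},
    {"tx": -134, "ty": 47, "tz": 0, "rx": 0, "ry": 0, "rz": 0, "jaw": 0.2},
  ],
)

```text
time_s: 4.15
position: [0.4558, -0.0282, 0.0504]
tool_rot: [[0.943, -0.333, 0.012], [-0.333, -0.943, 0.002], [0.01, -0.006, -1.0]]
ft_force: [11.4, 4.4, -15.4]
grip_width: 0.058
```

```bash
python3 - <<'E'
from h import *
snap('wrist','w5')
o=env.observe(); print({k:np.round(v,4).tolist() for k,v in o.items() if k in('time_s','q','position','grip_width','ft_force','qvel')})
E
```

```text
{'time_s': 4.2, 'q': [-18.6454, 26.0853, 103.9935, 0.4305, 49.3466, 90.5512], 'qvel': [0.092, 0.0908, -0.1346, 0.1349, 0.2821, -0.0618], 'position': [0.4558, -0.0282, 0.0503], 'ft_force': [11.1863, 5.5615, -15.7195], 'grip_width': 0.0581}
```

View pics/w5.png

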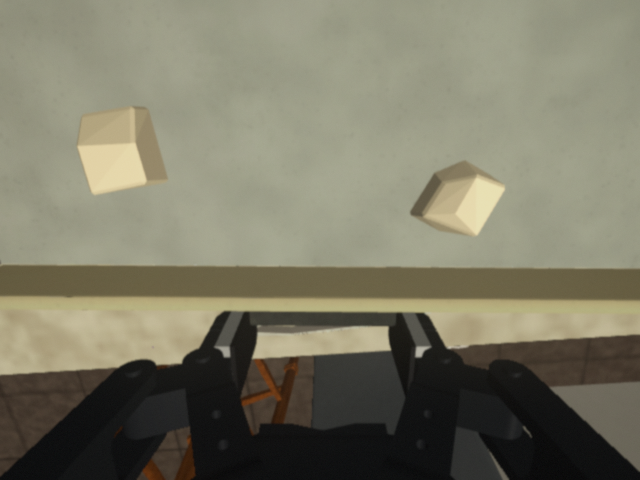

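Request:
apply_moves(
  plan=[
    {"tx": 0, "ty": 0, "tz": 0, "rx": 0, "ry": 0, "rz": 0, "jaw": 1},
    {"tx": 0, "ty": 0, "tz": 0, "rx": 0, "ry": 0, "rz": 0, "jaw": 1},
    {"tx": 0, "ty": 0, "tz": 0, "rx": 0, "ry": 0, "rz": 0, "jaw": 1},
    {"tx": 0, "ty": 0, "tz": 25, "rx": 0, "ry": 0, "rz": 0, "jaw": 1},
    {"tx": 0, "ty": 0, "tz": 60, "rx": 0, "ry": 0, "rz": 0, "jaw": 1},
    {"tx": 10, "ty": -4, "tz": 100, "rx": 0, "ry": 0, "rz": 0, "jaw": 1},
    {"tx": 20, "ty": -8, "tz": 140, "rx": 0, "ry": 0, "rz": 0, "jaw": 1},
    {"tx": 25, "ty": -10, "tz": 160, "rx": 0, "ry": 0, "rz": 0, "jaw": 1},
    {"tx": 25, "ty": -10, "tz": 160, "rx": 0, "ry": 0, "rz": 0, "jaw": 1},
  ],
)

```text
time_s: 5.1
position: [0.482, -0.0389, 0.2133]
tool_rot: [[0.943, -0.334, 0.017], [-0.334, -0.943, -0.0], [0.016, -0.006, -1.0]]
ft_force: [0.4, -0.5, -0.6]
grip_width: 0.0856
```

```bash
python3 - <<'E'
from h import *
snap('wrist','w6');snap('scene','s6');snap('top','t6')
o=env.observe(); print({k:np.round(v,4).tolist() for k,v in o.items() if k in('time_s','q','position','tool_rot','ft_force','qvel')})
_,_,a=load('s6'); cv2.imwrite('pics/s6c.png',cv2.resize(a[150:310,270:530],None,fx=3,fy=3,interpolation=cv2.INTER_CUBIC))
E
```

```text
{'time_s': 5.25, 'q': [-18.8328, 15.7996, 87.3403, 0.3322, 76.4001, 90.5716], 'qvel': [0.0086, 0.6395, 0.4598, -0.0416, 0.0638, -0.0217], 'position': [0.4799, -0.038, 0.2094], 'tool_rot': [[0.9427, -0.3335, 0.0094], [-0.3335, -0.9427, 0.0027], [0.008, -0.0057, -1.0]], 'ft_force': [-0.4346, -0.3232, -0.6312]}
```

View pics/w6.png

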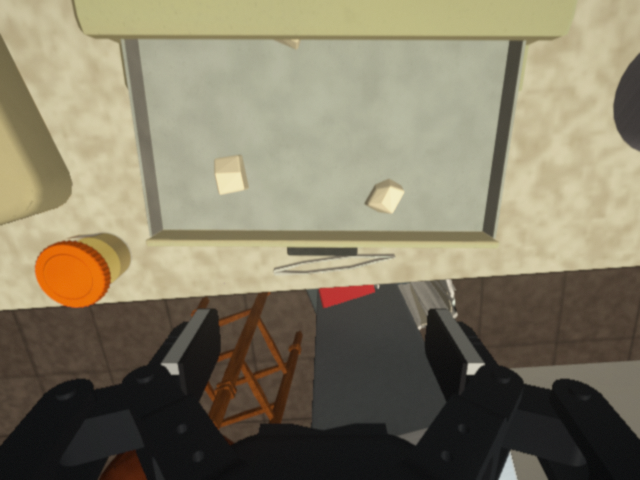

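View pics/s6c.png

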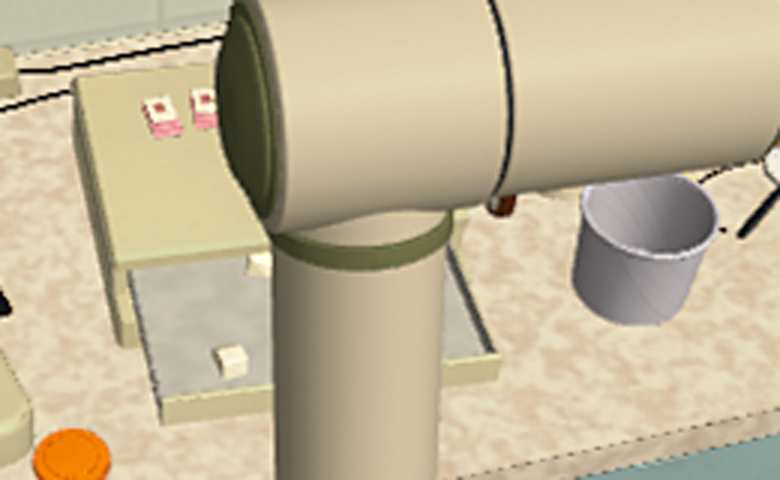

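View pics/t6.png

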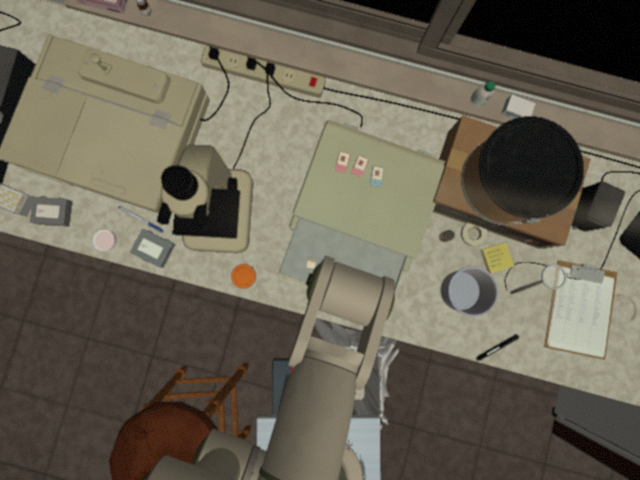

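```bash
python3 - <<'E'
from h import *
_,_,a=load('w6')
A=cv2.resize(a[140:230,190:290],None,fx=4,fy=4,interpolation=cv2.INTER_CUBIC);B=cv2.resize(a[150:240,340:440],None,fx=4,fy=4,interpolation=cv2.INTER_CUBIC)
C=cv2.resize(a[20:70,240:440],None,fx=4,fy=4,interpolation=cv2.INTER_CUBIC)
cv2.imwrite('pics/w6c.png',np.vstack([np.hstack([A,B]),C]))
_,_,s=load('s6'); cv2.imwrite('pics/s6d.png',cv2.resize(s[225:285,335:395],None,fx=10,fy=10,interpolation=cv2.INTER_CUBIC))
E
```

```text
(no output)
```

View pics/w6c.png

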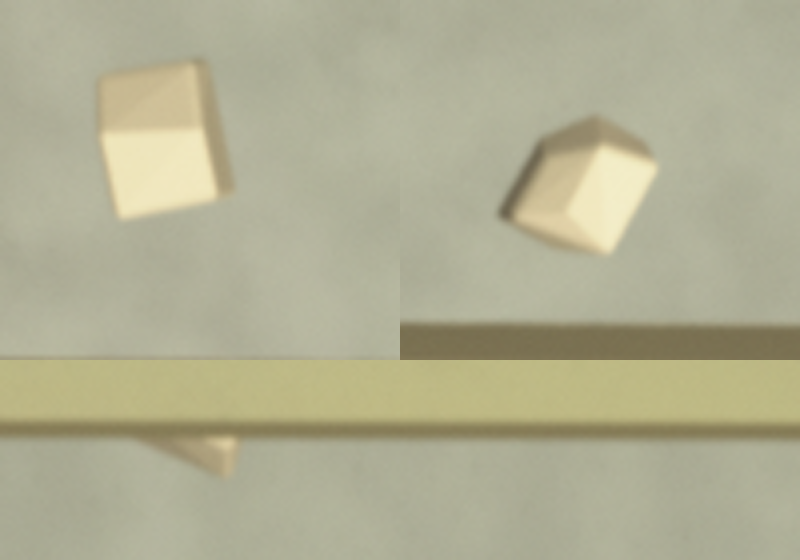

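View pics/s6d.png

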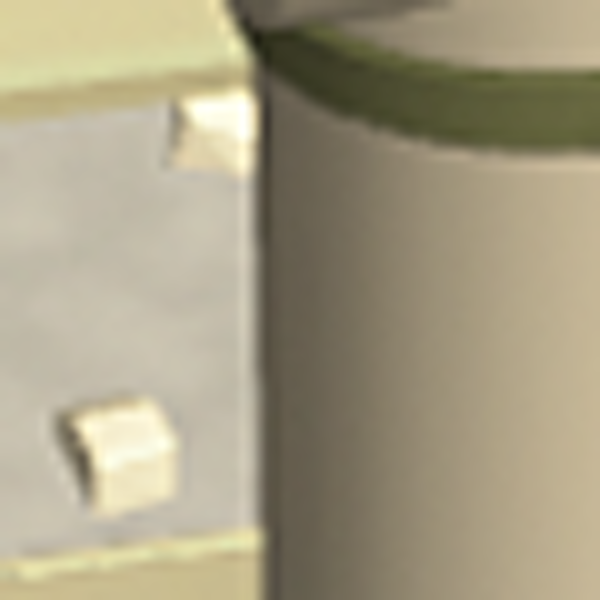

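```bash
python3 - <<'E'
from h import *
bx=np.array([.943,-.333,0]);by=np.array([.333,.943,0])
H=plane('w6',320,250,.068); 
print('handle mid',H.round(4))
lip=np.array([.5945,-.0785,0])+bx*(5+8)/1000  # handle centre + 5 + 8
def rel(p): d=p-lip; return (np.array([d@bx,d@by])*1000).round(1)
A=dict(o=(190,140)); B=dict(o=(240,150))
def px(o,c): return o[0]+c[0]/4,o[1]+c[1]/4
print('A')
for c,z in [((100,132),.063),((205,125),.063),((217,200),.063),((120,218),.063),((235,190),.043),((209,62),.043),((100,75),.043),((203,62),.043),((120,218),.043)]:
    p=plane('w6',*px(A['o'],c),z); print(c,z,p.round(4)[:2],rel(p))
print('B')
for c,z in [((540,145),.063),((597,117),.043),((658,163),.063),((610,255),.063),((610,255),.043),((545,245),.043),((503,213),.043),((540,145),.043),((603,145),.063),((568,210),.063)]:
    p=plane('w6',*px(B['o'],c),z); print(c,z,p.round(4)[:2],rel(p))
print('C')
for c,z in [((235,78),.063),((225,118),.043),((225,118),.063),((140,78),.053)]:
    p=plane('w6',240+c[0]/4,20+c[1]/4,z); print(c,z,p.round(4)[:2],rel(p))
for c in [(0,62),(400,68),(800,75)]:
    p=plane('w6',240+c[0]/4,20+c[1]/4,.076); q=plane('w6',240+c[0]/4,20+c[1]/4,.102);print(c,rel(p),rel(q))
for u,v,z in [(160,238,.074),(490,240,.074),(155,232,.043),(490,232,.043)]: print(rel(plane('w6',u,v,z)))
# scene
for c,z in [((175,165),.043),((245,175),.043),((185,95),.063),((255,90),.063),((205,140),.063)]:
    p=plane('s6',335+c[0]/10,225+c[1]/10,z); print('s',c,z,p.round(4)[:2],rel(p))
E
```

```text
handle mid [ 0.4631 -0.03    0.068 ]
A
(100, 132) 0.063 [0.5523 0.0291] [-88.6  87.4]
(205, 125) 0.063 [0.5465 0.0083] [-87.2  65.9]
(217, 200) 0.063 [0.5316 0.012 ] [-102.5   64.4]
(120, 218) 0.063 [0.5348 0.0325] [-106.2   84.8]
(235, 190) 0.043 [0.5307 0.0128] [-103.5   64.8]
(209, 62) 0.043 [0.5579 0.0073] [-76.1  68.7]
(100, 75) 0.043 [0.5632 0.0305] [-78.8  92.3]
(203, 62) 0.043 [0.5583 0.0085] [-76.1  70. ]
(120, 218) 0.043 [0.5335 0.0392] [-109.7   90.7]
B
(540, 145) 0.063 [ 0.4986 -0.0906] [-99.4 -43.4]
(597, 117) 0.043 [ 0.4965 -0.1058] [-96.3 -58.4]
(658, 163) 0.063 [ 0.487  -0.1125] [-103.1  -67.8]
(610, 255) 0.063 [ 0.4716 -0.0977] [-122.5  -59.1]
(610, 255) 0.043 [ 0.4659 -0.0999] [-127.1  -63. ]
(545, 245) 0.043 [ 0.473  -0.0868] [-124.8  -48.3]
(503, 213) 0.043 [ 0.483  -0.0801] [-117.6  -38.6]
(540, 145) 0.043 [ 0.4948 -0.0923] [-102.4  -46.2]
(603, 145) 0.063 [ 0.4943 -0.1028] [-99.4 -56.3]
(568, 210) 0.063 [ 0.4837 -0.0922] [-112.9  -49.8]
C
(235, 78) 0.063 [ 0.6202 -0.0694] [ 8.2 17.1]
(225, 118) 0.043 [ 0.6187 -0.0653] [ 5.4 20.5]
(225, 118) 0.063 [ 0.6146 -0.0654] [ 1.6 19.1]
(140, 78) 0.053 [ 0.6284 -0.0526] [10.4 35.8]
(0, 62) [ 8.  57.3] [ 2.2 51.9]
(400, 68) [  6.9 -12.6] [  1.3 -11.6]
(800, 75) [  5.7 -82.5] [  0.1 -75.1]
[-140.6  134.6]
[-142.2 -138.7]
[-144.3  153.3]
[-144.1 -152.6]
s (175, 165) 0.043 [ 0.6303 -0.0504] [11.4 38.4]
s (245, 175) 0.043 [ 0.6176 -0.0649] [ 4.3 20.5]
s (185, 95) 0.063 [ 0.6352 -0.0557] [17.8 35.1]
s (255, 90) 0.063 [ 0.6275 -0.0732] [16.3 16. ]
s (205, 140) 0.063 [ 0.6181 -0.0513] [ 0.2 33.5]
```

Request:
apply_moves(
  plan=[
    {"tx": 20, "ty": 18, "tz": 0, "rx": 0, "ry": 0, "rz": 0.04, "jaw": 0.3},
    {"tx": 45, "ty": 40, "tz": -20, "rx": 0, "ry": 0, "rz": 0.08, "jaw": 0.3},
    {"tx": 66, "ty": 57, "tz": -50, "rx": 0, "ry": 0, "rz": 0.122, "jaw": 0.3},
    {"tx": 66, "ty": 57, "tz": -80, "rx": 0, "ry": 0, "rz": 0.122, "jaw": 0.3},
    {"tx": 66, "ty": 57, "tz": -100, "rx": 0, "ry": 0, "rz": 0.122, "jaw": 0.3},
    {"tx": 66, "ty": 57, "tz": -110, "rx": 0, "ry": 0, "rz": 0.122, "jaw": 0.3},
    {"tx": 66, "ty": 57, "tz": -110, "rx": 0, "ry": 0, "rz": 0.122, "jaw": 0.3},
  ],
  grip_force=25,
)

```text
time_s: 5.95
position: [0.5449, 0.0191, 0.0977]
tool_rot: [[0.976, -0.217, 0.005], [-0.217, -0.976, 0.005], [0.004, -0.006, -1.0]]
ft_force: [0.5, 0.3, -0.4]
grip_width: 0.0554
```

```bash
cat >> h.py <<'E'
def st(): 
    o=env.observe(); print({k:np.round(v,4).tolist() for k,v in o.items() if k in('time_s','q','position','tool_rot','ft_force','grip_width')})
E
python3 - <<'E'
from h import *
snap('wrist','w7'); st(); p=env.observe()['position']
print(proj('w7',[.5464,.0195,.063]),proj('w7',[p[0],p[1],.063]))
E
```

```text
{'time_s': 6.0, 'q': [-10.5932, 28.8174, 86.7114, 0.3476, 64.0796, 91.7632], 'position': [0.5456, 0.0189, 0.0991], 'tool_rot': [[0.9762, -0.2165, 0.0077], [-0.2166, -0.9763, 0.0041], [0.0067, -0.0057, -1.0]], 'ft_force': [0.482, -0.8843, 1.2131], 'grip_width': 0.0553}
[319.88232217 276.08685275] [321.23914021 277.21760989]
```

View pics/w7.png

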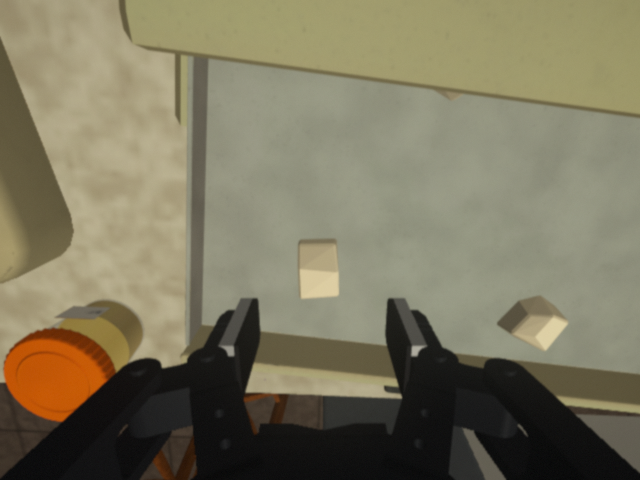

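Request:
apply_moves(
  plan=[
    {"tx": 1, "ty": 1, "tz": -20, "rx": 0, "ry": 0, "rz": 0, "jaw": 0.3},
    {"tx": 1, "ty": 1, "tz": -40, "rx": 0, "ry": 0, "rz": 0, "jaw": 0.1},
    {"tx": 1, "ty": 1, "tz": -52, "rx": 0, "ry": 0, "rz": 0, "jaw": -0.1},
    {"tx": 1, "ty": 1, "tz": -53, "rx": 0, "ry": 0, "rz": 0, "jaw": -0.3},
    {"tx": 1, "ty": 1, "tz": -53, "rx": 0, "ry": 0, "rz": 0, "jaw": -0.8},
    {"tx": 1, "ty": 1, "tz": -53, "rx": 0, "ry": 0, "rz": 0, "jaw": -0.8},
    {"tx": 1, "ty": 1, "tz": -53, "rx": 0, "ry": 0, "rz": 0, "jaw": -0.8},
    {"tx": 1, "ty": 1, "tz": -53, "rx": 0, "ry": 0, "rz": 0, "jaw": -0.8},
  ],
)

```text
time_s: 6.8
position: [0.5468, 0.0199, 0.0466]
tool_rot: [[0.976, -0.216, 0.009], [-0.217, -0.976, 0.004], [0.008, -0.006, -1.0]]
ft_force: [-0.4, 0.4, -0.7]
grip_width: 0.0214
```

```bash
python3 - <<'E'
from h import *
snap('wrist','w8'); st()
E
```

```text
{'time_s': 6.85, 'q': [-10.4662, 33.0271, 89.7109, 0.3668, 56.8178, 91.8348], 'position': [0.5468, 0.0199, 0.0466], 'tool_rot': [[0.9763, -0.2164, 0.0086], [-0.2165, -0.9763, 0.0039], [0.0076, -0.0056, -1.0]], 'ft_force': [-0.8417, 0.0061, 2.4823], 'grip_width': 0.021}
```

View pics/w8.png

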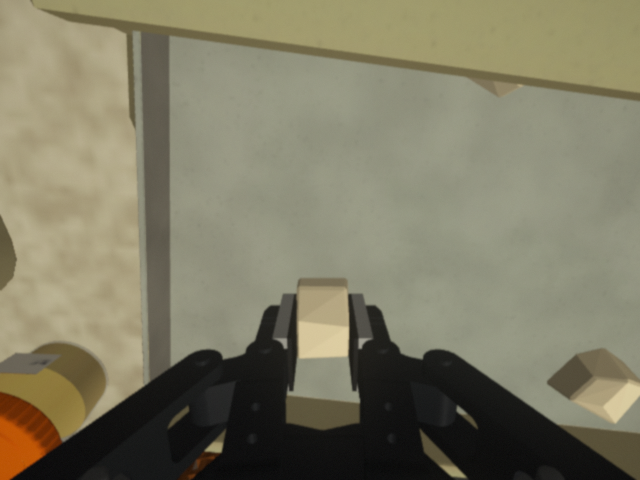

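```bash
python3 - <<'E'
from h import *
print(plane('s6',486.7,221.3,.101),plane('s6',270+583/3,221,.101),plane('s6',270+718/3,221,.101))
print(plane('top0',280+636/3.3,110+489/2.7,.101))
_,_,a=load('t6'); cv2.imwrite('pics/t6c.png',cv2.resize(a[255:325,430:510],None,fx=8,fy=8,interpolation=cv2.INTER_CUBIC))
E
```

```text
[ 0.46984362 -0.37050415  0.101     ] [ 0.50038612 -0.31913404  0.101     ] [ 0.44071565 -0.42409188  0.101     ]
[ 0.47601465 -0.37487896  0.101     ]
```

View pics/t6c.png

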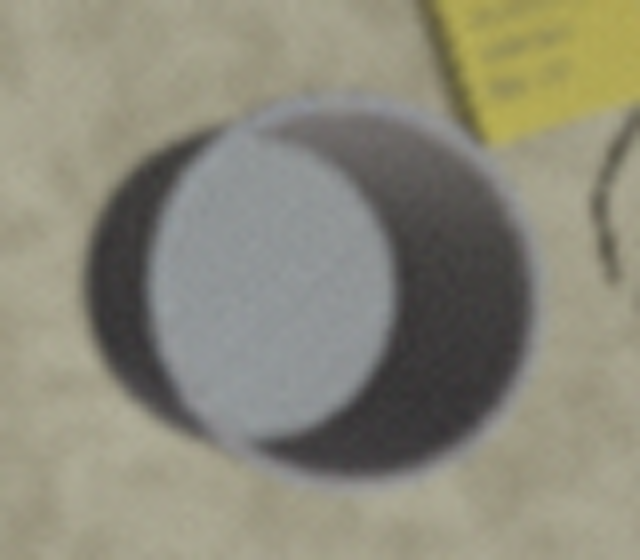

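Request:
apply_moves(
  plan=[
    {"tx": 0, "ty": 0, "tz": 8, "rx": 0, "ry": 0, "rz": 0, "jaw": -0.8},
    {"tx": 0, "ty": 0, "tz": 30, "rx": 0, "ry": 0, "rz": 0, "jaw": -0.8},
    {"tx": 0, "ty": 0, "tz": 65, "rx": 0, "ry": 0, "rz": 0, "jaw": -0.8},
    {"tx": 0, "ty": -10, "tz": 100, "rx": 0, "ry": 0, "rz": 0, "jaw": -0.8},
    {"tx": -5, "ty": -35, "tz": 130, "rx": 0, "ry": 0, "rz": 0, "jaw": -0.8},
    {"tx": -15, "ty": -70, "tz": 140, "rx": 0, "ry": 0, "rz": 0, "jaw": -0.8},
    {"tx": -25, "ty": -110, "tz": 140, "rx": 0, "ry": 0, "rz": 0, "jaw": -0.8},
    {"tx": -35, "ty": -155, "tz": 140, "rx": 0, "ry": 0, "rz": 0, "jaw": -0.8},
    {"tx": -45, "ty": -200, "tz": 140, "rx": 0, "ry": 0, "rz": 0, "jaw": -0.8},
    {"tx": -55, "ty": -245, "tz": 140, "rx": 0, "ry": 0, "rz": 0, "jaw": -0.8},
    {"tx": -62, "ty": -285, "tz": 140, "rx": 0, "ry": 0, "rz": 0, "jaw": -0.8},
    {"tx": -70, "ty": -315, "tz": 140, "rx": 0, "ry": 0, "rz": 0, "jaw": -0.8},
  ],
)

```text
time_s: 8.05
position: [0.4761, -0.2975, 0.1872]
tool_rot: [[0.976, -0.218, 0.009], [-0.218, -0.976, 0.003], [0.008, -0.005, -1.0]]
ft_force: [0.7, -0.0, 0.0]
grip_width: 0.0216
```

```bash
python3 - <<'E'
from h import *
snap('wrist','w9'); st()
E
```

```text
{'time_s': 8.1, 'q': [-44.6043, 24.9034, 76.9376, 0.4201, 77.859, 58.0365], 'position': [0.4752, -0.301, 0.187], 'tool_rot': [[0.9754, -0.2203, 0.0088], [-0.2203, -0.9754, 0.0014], [0.0082, -0.0033, -1.0]], 'ft_force': [-2.7376, -4.1566, 0.3313], 'grip_width': 0.0211}
```

View pics/w9.png

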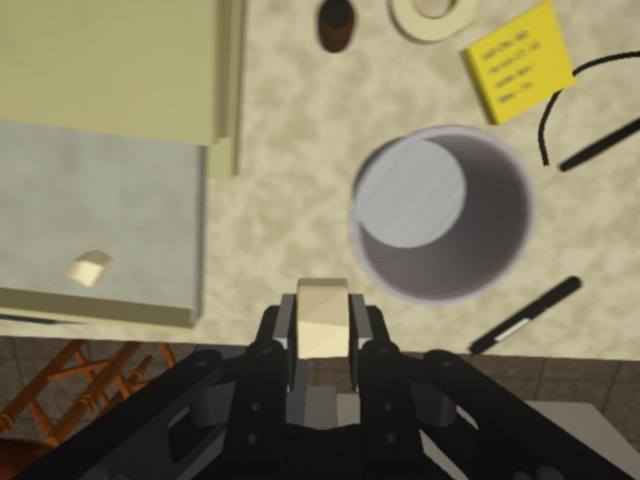

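```bash
python3 - <<'E'
from h import *
print(plane('t6',473.1,291.4,.101),plane('w9',443,214,.101),env.observe()['position'])
for u,v in [(350,214),(535,214),(443,125),(443,304)]: print(plane('w9',u,v,.101).round(4))
E
```

```text
[ 0.47531397 -0.37577516  0.101     ] [ 0.48185823 -0.38036008  0.101     ] [ 0.47518949 -0.30104335  0.18697905]
[ 0.4951 -0.3207  0.101 ]
[ 0.4688 -0.4392  0.101 ]
[ 0.5374 -0.3869  0.101 ]
[ 0.4161 -0.3726  0.101 ]
```

Request:
apply_moves(
  plan=[
    {"tx": 1, "ty": -40, "tz": 0, "rx": 0, "ry": 0, "rz": 0, "jaw": -0.8},
    {"tx": 2, "ty": -76, "tz": 0, "rx": 0, "ry": 0, "rz": 0, "jaw": -0.8},
    {"tx": 2, "ty": -76, "tz": -10, "rx": 0, "ry": 0, "rz": 0, "jaw": -0.8},
    {"tx": 2, "ty": -76, "tz": -45, "rx": 0, "ry": 0, "rz": 0, "jaw": -0.8},
    {"tx": 2, "ty": -76, "tz": -85, "rx": 0, "ry": 0, "rz": 0, "jaw": -0.8},
    {"tx": 2, "ty": -76, "tz": -125, "rx": 0, "ry": 0, "rz": 0, "jaw": -0.8},
    {"tx": 2, "ty": -76, "tz": -132, "rx": 0, "ry": 0, "rz": 0, "jaw": -0.8},
    {"tx": 2, "ty": -76, "tz": -132, "rx": 0, "ry": 0, "rz": 0, "jaw": -0.8},
    {"tx": 2, "ty": -76, "tz": -132, "rx": 0, "ry": 0, "rz": 0, "jaw": -0.2},
    {"tx": 2, "ty": -76, "tz": -132, "rx": 0, "ry": 0, "rz": 0, "jaw": -0.2},
    {"tx": 2, "ty": -76, "tz": -132, "rx": 0, "ry": 0, "rz": 0, "jaw": -0.2},
  ],
)

```text
time_s: 9.2
position: [0.4777, -0.3775, 0.0566]
tool_rot: [[0.975, -0.22, 0.011], [-0.22, -0.975, -0.001], [0.01, -0.002, -1.0]]
ft_force: [0.1, 0.4, -0.1]
grip_width: 0.0341
```

Request:
apply_moves(
  plan=[
    {"tx": 0, "ty": 0, "tz": 40, "rx": 0, "ry": 0, "rz": -0.02, "jaw": -0.2},
    {"tx": 0, "ty": 0, "tz": 80, "rx": 0, "ry": 0, "rz": -0.05, "jaw": -0.2},
    {"tx": 0, "ty": 0, "tz": 120, "rx": 0, "ry": 0, "rz": -0.1, "jaw": -0.15},
    {"tx": 0, "ty": 35, "tz": 125, "rx": 0, "ry": 0, "rz": -0.18, "jaw": -0.15},
    {"tx": 0, "ty": 80, "tz": 125, "rx": 0, "ry": 0, "rz": -0.28, "jaw": -0.15},
    {"tx": 2, "ty": 125, "tz": 120, "rx": 0, "ry": 0, "rz": -0.38, "jaw": -0.15},
    {"tx": 4, "ty": 170, "tz": 110, "rx": 0, "ry": 0, "rz": -0.46, "jaw": -0.15},
    {"tx": 6, "ty": 215, "tz": 90, "rx": 0, "ry": 0, "rz": -0.54, "jaw": -0.15},
    {"tx": 10, "ty": 255, "tz": 70, "rx": 0, "ry": 0, "rz": -0.56, "jaw": -0.15},
    {"tx": 10, "ty": 280, "tz": 60, "rx": 0, "ry": 0, "rz": -0.56, "jaw": -0.15},
    {"tx": 10, "ty": 280, "tz": 50, "rx": 0, "ry": 0, "rz": -0.56, "jaw": -0.15},
    {"tx": 10, "ty": 280, "tz": 50, "rx": 0, "ry": 0, "rz": -0.56, "jaw": -0.15},
  ],
)

```text
time_s: 10.4
position: [0.4876, -0.0974, 0.1063]
tool_rot: [[0.71, -0.704, 0.008], [-0.704, -0.71, -0.006], [0.01, -0.001, -1.0]]
ft_force: [0.8, 0.7, -0.2]
grip_width: 0.0364
```

```bash
python3 - <<'E'
from h import *
snap('wrist','w10'); st();p=env.observe()['position']
snap('scene','s10')
_,_,a=load('s10'); cv2.imwrite('pics/s10c.png',cv2.resize(a[150:310,270:530],None,fx=3,fy=3,interpolation=cv2.INTER_CUBIC))
print(proj('w10',[p[0],p[1],.063]),proj('w10',[.4876,-.0975,.063]))
E
```

```text
{'time_s': 10.45, 'q': [-24.9658, 24.1497, 93.8919, -0.1394, 61.3356, 109.9192], 'position': [0.4879, -0.0982, 0.1069], 'tool_rot': [[0.7093, -0.7049, 0.009], [-0.7048, -0.7093, -0.0065], [0.011, -0.0017, -0.9999]], 'ft_force': [0.3443, 0.4994, 0.2494], 'grip_width': 0.0361}
[321.2159919  272.27430371] [320.76967926 273.37249384]
```

View pics/w10.png

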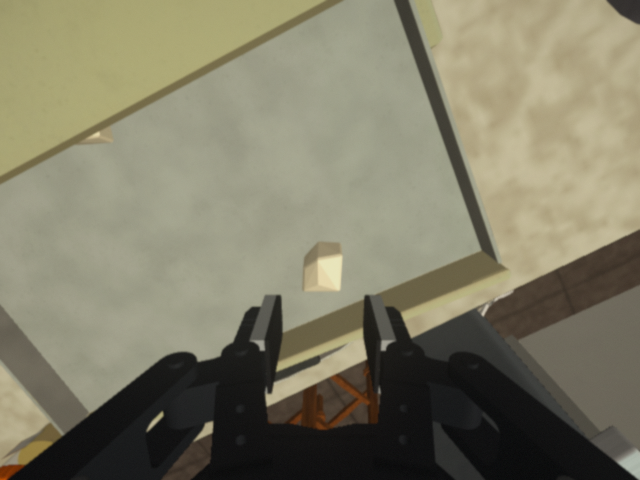

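View pics/s10c.png

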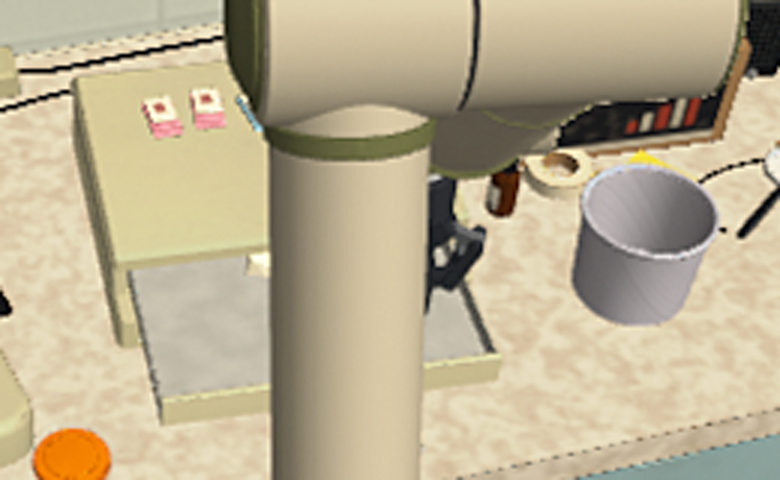

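Request:
apply_moves(
  plan=[
    {"tx": -1, "ty": -1, "tz": -20, "rx": 0, "ry": 0, "rz": 0, "jaw": -0.15},
    {"tx": -1, "ty": -1, "tz": -40, "rx": 0, "ry": 0, "rz": 0, "jaw": -0.15},
    {"tx": -1, "ty": -1, "tz": -58, "rx": 0, "ry": 0, "rz": 0, "jaw": -0.15},
    {"tx": -1, "ty": -1, "tz": -60, "rx": 0, "ry": 0, "rz": 0, "jaw": -0.3},
    {"tx": -1, "ty": -1, "tz": -60, "rx": 0, "ry": 0, "rz": 0, "jaw": -0.8},
    {"tx": -1, "ty": -1, "tz": -60, "rx": 0, "ry": 0, "rz": 0, "jaw": -0.8},
    {"tx": -1, "ty": -1, "tz": -60, "rx": 0, "ry": 0, "rz": 0, "jaw": -0.8},
  ],
)

```text
time_s: 11.2
position: [0.4876, -0.1, 0.0481]
tool_rot: [[0.709, -0.706, 0.011], [-0.706, -0.709, -0.008], [0.013, -0.003, -1.0]]
ft_force: [-0.6, 0.3, -0.8]
grip_width: 0.0213
```

```bash
python3 - <<'E'
from h import *
snap('wrist','w11'); st()
E
```

```text
{'time_s': 11.25, 'q': [-25.1705, 29.2128, 97.8025, -0.153, 52.2289, 109.7903], 'position': [0.4874, -0.0998, 0.048], 'tool_rot': [[0.7087, -0.7055, 0.011], [-0.7054, -0.7087, -0.0075], [0.0131, -0.0025, -0.9999]], 'ft_force': [0.2545, -0.0822, 0.3069], 'grip_width': 0.021}
```

View pics/w11.png

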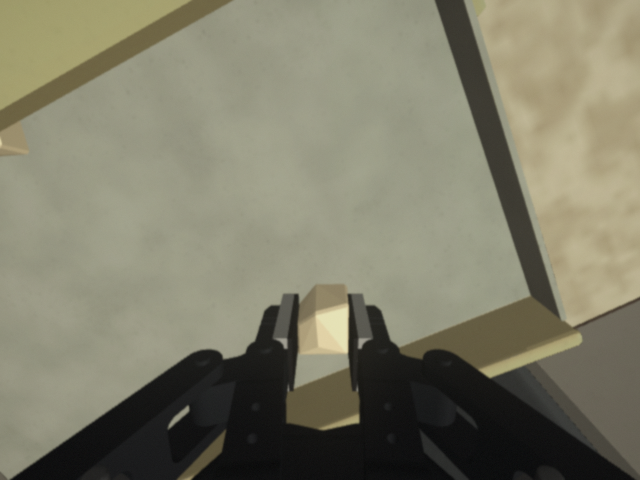

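Request:
apply_moves(
  plan=[
    {"tx": 0, "ty": 0, "tz": 10, "rx": 0, "ry": 0, "rz": 0, "jaw": -0.8},
    {"tx": 0, "ty": 0, "tz": 40, "rx": 0, "ry": 0, "rz": 0, "jaw": -0.8},
    {"tx": 0, "ty": -5, "tz": 80, "rx": 0, "ry": 0, "rz": 0.05, "jaw": -0.8},
    {"tx": 0, "ty": -30, "tz": 115, "rx": 0, "ry": 0, "rz": 0.1, "jaw": -0.8},
    {"tx": -2, "ty": -65, "tz": 135, "rx": 0, "ry": 0, "rz": 0.15, "jaw": -0.8},
    {"tx": -4, "ty": -105, "tz": 140, "rx": 0, "ry": 0, "rz": 0.2, "jaw": -0.8},
    {"tx": -6, "ty": -150, "tz": 140, "rx": 0, "ry": 0, "rz": 0.25, "jaw": -0.8},
    {"tx": -8, "ty": -195, "tz": 140, "rx": 0, "ry": 0, "rz": 0.3, "jaw": -0.8},
    {"tx": -9, "ty": -235, "tz": 140, "rx": 0, "ry": 0, "rz": 0.35, "jaw": -0.8},
    {"tx": -10, "ty": -265, "tz": 140, "rx": 0, "ry": 0, "rz": 0.4, "jaw": -0.8},
    {"tx": -10, "ty": -277, "tz": 140, "rx": 0, "ry": 0, "rz": 0.44, "jaw": -0.8},
    {"tx": -10, "ty": -277, "tz": 140, "rx": 0, "ry": 0, "rz": 0.44, "jaw": -0.8},
  ],
)

```text
time_s: 12.45
position: [0.477, -0.3783, 0.1885]
tool_rot: [[0.941, -0.338, 0.014], [-0.338, -0.941, -0.003], [0.014, -0.002, -1.0]]
ft_force: [-0.0, 0.6, -0.1]
grip_width: 0.0207
```

```bash
python3 - <<'E'
from h import *
snap('wrist','w12'); st()
E
```

```text
{'time_s': 12.5, 'q': [-49.6641, 29.1474, 69.2562, 0.5125, 80.9984, 60.0131], 'position': [0.4772, -0.377, 0.1885], 'tool_rot': [[0.9411, -0.338, 0.0135], [-0.338, -0.9412, -0.0022], [0.0135, -0.0025, -0.9999]], 'ft_force': [0.5994, 0.0501, -0.4293], 'grip_width': 0.0212}
```

View pics/w12.png

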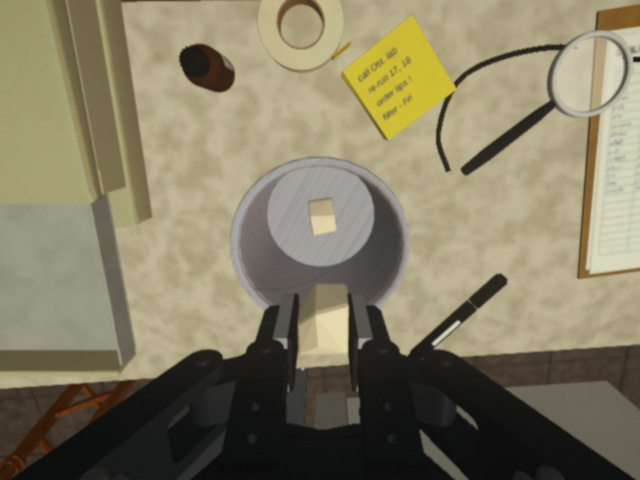

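```bash
cat > fk.py <<'E'
import numpy as np
from scipy.optimize import least_squares
D=[([-80.861,21.831,74.37,-.001,83.86,-12.335],[.201,-.512,.231]),
([-18.841,19.326,78.337,.077,82.356,89.413],[.522,-.054,.231]),
([-18.9231,32.0259,77.9602,.0741,70.0029,90.5046],[.5862,-.0764,.1113]),
([-18.8533,36.2965,81.6956,.2421,61.7385,90.4791],[.5877,-.0755,.0499]),
([-18.6454,26.0853,103.9935,.4305,49.3466,90.5512],[.4558,-.0282,.0503]),
([-18.8328,15.7996,87.3403,.3322,76.4001,90.5716],[.4799,-.038,.2094]),
([-10.4662,33.0271,89.7109,.3668,56.8178,91.8348],[.5468,.0199,.0466]),
([-44.6043,24.9034,76.9376,.4201,77.859,58.0365],[.4752,-.301,.187]),
([-25.1705,29.2128,97.8025,-.153,52.2289,109.7903],[.4874,-.0998,.048]),
([-49.6641,29.1474,69.2562,.5125,80.9984,60.0131],[.4772,-.377,.1885])]
Q=np.radians([d[0] for d in D]);P=np.array([d[1] for d in D])
def fk(p,q):
    h,a,L2,L3,Lt,c,d=p
    r=a+L2*np.sin(q[1])+L3*np.sin(q[1]+q[2]+c)+Lt*np.sin(q[1]+q[2]+q[4])
    z=h+L2*np.cos(q[1])+L3*np.cos(q[1]+q[2]+c)+Lt*np.cos(q[1]+q[2]+q[4])
    return np.array([r*np.cos(q[0])-d*np.sin(q[0]),r*np.sin(q[0])+d*np.cos(q[0]),z])
def res(p): return np.concatenate([(fk(p,q)-x)*1000 for q,x in zip(Q,P)]+[[(p[4]-.25)*3,(p[1])*10]])
s=least_squares(res,[.35,0,.4,.4,.25,0,.1])
if __name__=='__main__': print(s.x.round(4),np.abs(s.fun).max())
E
python3 fk.py
```

```text
[ 1.235e-01 -2.000e-04  5.372e-01  3.658e-01  2.508e-01  2.853e-01
  1.184e-01] 1.2755298176401197
```

Request:
apply_moves(
  plan=[
    {"tx": 0, "ty": 0, "tz": -40, "rx": 0, "ry": 0, "rz": 0, "jaw": -0.8},
    {"tx": 0, "ty": 0, "tz": -80, "rx": 0, "ry": 0, "rz": 0, "jaw": -0.8},
    {"tx": 0, "ty": 0, "tz": -118, "rx": 0, "ry": 0, "rz": 0, "jaw": -0.8},
    {"tx": 0, "ty": 0, "tz": -125, "rx": 0, "ry": 0, "rz": 0, "jaw": -0.8},
    {"tx": 0, "ty": 0, "tz": -125, "rx": 0, "ry": 0, "rz": 0, "jaw": -0.8},
    {"tx": 0, "ty": 0, "tz": -125, "rx": 0, "ry": 0, "rz": 0, "jaw": -0.2},
    {"tx": 0, "ty": 0, "tz": -125, "rx": 0, "ry": 0, "rz": 0, "jaw": -0.2},
    {"tx": 0, "ty": 0, "tz": -125, "rx": 0, "ry": 0, "rz": 0, "jaw": -0.2},
    {"tx": 0, "ty": 0, "tz": -85, "rx": 0, "ry": 0, "rz": 0, "jaw": -0.2},
    {"tx": 0, "ty": 0, "tz": -40, "rx": 0, "ry": 0, "rz": 0, "jaw": -0.2},
    {"tx": 0, "ty": 0, "tz": 0, "rx": 0, "ry": 0, "rz": 0, "jaw": -0.2},
    {"tx": 0, "ty": 0, "tz": 0, "rx": 0, "ry": 0, "rz": 0, "jaw": -0.2},
  ],
)

```text
time_s: 13.7
position: [0.4787, -0.3785, 0.1954]
tool_rot: [[0.941, -0.338, 0.021], [-0.338, -0.941, -0.012], [0.024, 0.004, -1.0]]
ft_force: [1.1, -1.2, -0.4]
grip_width: 0.0344
```

```bash
python3 - <<'E'
from h import *
snap('wrist','w13'); st()
E
```

```text
{'time_s': 13.75, 'q': [-49.6588, 28.9198, 69.065, 0.5136, 81.0252, 60.0209], 'position': [0.4779, -0.3777, 0.192], 'tool_rot': [[0.941, -0.338, 0.0179], [-0.3379, -0.9411, -0.0074], [0.0194, 0.0009, -0.9998]], 'ft_force': [-0.3472, 0.0666, 0.12], 'grip_width': 0.0341}
```

View pics/w13.png

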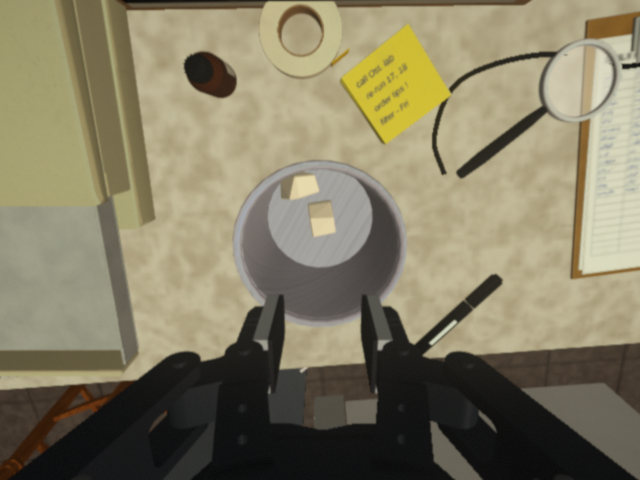

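```bash
python3 - <<'E'
from fk import *
from scipy.optimize import least_squares as ls
for Lt in (.22,.27,.32):
    p=ls(lambda p:np.concatenate([(fk(p,q)-x)*1000 for q,x in zip(Q,P)]+[[(p[4]-Lt)*1e4]]),[.35,0,.4,.4,Lt,0,.1]).x
    for X in ([.629,-.065,.053],[.56,-.04,.055],[.5,-.03,.12]):
        R=(X[0]**2+X[1]**2-p[6]**2)**.5
        for th in (0,30,45,55,65):
            t=np.radians(180-th)
            def g(v): 
                q=[0,v[0],v[1],0,t-v[0]-v[1],0]; f=fk(p,q); return [f[0]-R,f[2]-X[2]]
            r=ls(g,[.5,1.5]); v=np.degrees(r.x); print(Lt,X,th,'q2,q3,q5',v.round(0),round(180-th-v.sum(),1),'err',r.cost**.5<1e-3)
E
```

```text
0.22 [0.629, -0.065, 0.053] 0 q2,q3,q5 [39. 74.] 66.4 err True
0.22 [0.629, -0.065, 0.053] 30 q2,q3,q5 [34. 94.] 22.2 err True
0.22 [0.629, -0.065, 0.053] 45 q2,q3,q5 [ 34. 103.] -2.3 err True
0.22 [0.629, -0.065, 0.053] 55 q2,q3,q5 [ 37. 108.] -19.3 err True
0.22 [0.629, -0.065, 0.053] 65 q2,q3,q5 [ 40. 112.] -36.7 err True
0.22 [0.56, -0.04, 0.055] 0 q2,q3,q5 [34. 87.] 59.9 err True
0.22 [0.56, -0.04, 0.055] 30 q2,q3,q5 [ 29. 105.] 15.9 err True
0.22 [0.56, -0.04, 0.055] 45 q2,q3,q5 [ 30. 114.] -9.3 err True
0.22 [0.56, -0.04, 0.055] 55 q2,q3,q5 [ 34. 119.] -27.4 err True
0.22 [0.56, -0.04, 0.055] 65 q2,q3,q5 [ 38. 123.] -46.2 err True
0.22 [0.5, -0.03, 0.12] 0 q2,q3,q5 [24. 92.] 64.3 err True
0.22 [0.5, -0.03, 0.12] 30 q2,q3,q5 [ 17. 110.] 22.6 err True
0.22 [0.5, -0.03, 0.12] 45 q2,q3,q5 [ 18. 119.] -2.1 err True
0.22 [0.5, -0.03, 0.12] 55 q2,q3,q5 [ 21. 125.] -20.6 err True
0.22 [0.5, -0.03, 0.12] 65 q2,q3,q5 [ 26. 130.] -40.6 err True
0.27 [0.629, -0.065, 0.053] 0 q2,q3,q5 [39. 74.] 66.4 err True
0.27 [0.629, -0.065, 0.053] 30 q2,q3,q5 [33. 98.] 18.9 err True
0.27 [0.629, -0.06
[... 1069 characters left out ...]
True
0.32 [0.629, -0.065, 0.053] 65 q2,q3,q5 [ 49. 126.] -59.9 err True
0.32 [0.56, -0.04, 0.055] 0 q2,q3,q5 [34. 86.] 59.9 err True
0.32 [0.56, -0.04, 0.055] 30 q2,q3,q5 [ 27. 113.] 9.2 err True
0.32 [0.56, -0.04, 0.055] 45 q2,q3,q5 [ 33. 126.] -23.3 err True
0.32 [0.56, -0.04, 0.055] 55 q2,q3,q5 [ 41. 133.] -48.7 err True
0.32 [0.56, -0.04, 0.055] 65 q2,q3,q5 [ 53. 138.] -76.5 err True
0.32 [0.5, -0.03, 0.12] 0 q2,q3,q5 [24. 92.] 64.4 err True
0.32 [0.5, -0.03, 0.12] 30 q2,q3,q5 [ 15. 118.] 17.2 err True
0.32 [0.5, -0.03, 0.12] 45 q2,q3,q5 [ 19. 131.] -14.7 err True
0.32 [0.5, -0.03, 0.12] 55 q2,q3,q5 [ 28. 140.] -42.4 err True
0.32 [0.5, -0.03, 0.12] 65 q2,q3,q5 [ 45. 148.] -78.6 err True
```

Request:
apply_moves(
  plan=[
    {"tx": 3, "ty": 40, "tz": 0, "rx": 0, "ry": 0, "rz": 0, "jaw": -0.2},
    {"tx": 8, "ty": 85, "tz": 0, "rx": 0, "ry": 0, "rz": 0, "jaw": -0.2},
    {"tx": 14, "ty": 130, "tz": 0, "rx": 0, "ry": 0, "rz": 0, "jaw": -0.2},
    {"tx": 20, "ty": 175, "tz": 0, "rx": -0.02, "ry": -0.06, "rz": 0, "jaw": -0.2},
    {"tx": 26, "ty": 220, "tz": 0, "rx": -0.05, "ry": -0.14, "rz": 0, "jaw": -0.2},
    {"tx": 32, "ty": 265, "tz": -10, "rx": -0.08, "ry": -0.23, "rz": 0, "jaw": -0.2},
    {"tx": 38, "ty": 310, "tz": -30, "rx": -0.11, "ry": -0.32, "rz": 0, "jaw": -0.2},
    {"tx": 42, "ty": 345, "tz": -60, "rx": -0.14, "ry": -0.4, "rz": 0, "jaw": -0.2},
    {"tx": 43, "ty": 352, "tz": -90, "rx": -0.145, "ry": -0.411, "rz": 0, "jaw": -0.2},
    {"tx": 43, "ty": 352, "tz": -112, "rx": -0.145, "ry": -0.411, "rz": 0, "jaw": -0.2},
    {"tx": 43, "ty": 352, "tz": -112, "rx": -0.145, "ry": -0.411, "rz": 0, "jaw": -0.2},
  ],
)

```text
time_s: 14.85
position: [0.519, -0.0248, 0.077]
tool_rot: [[0.848, -0.337, 0.408], [-0.304, -0.941, -0.145], [0.434, -0.001, -0.901]]
ft_force: [-0.8, 0.6, 0.1]
grip_width: 0.0341
```

```bash
python3 - <<'E'
from h import *
snap('wrist','w14'); st()
_,_,a=load('w14'); cv2.imwrite('pics/w14c.png',cv2.resize(a[0:150,240:440],None,fx=4,fy=4,interpolation=cv2.INTER_CUBIC))
E
```

```text
{'time_s': 14.9, 'q': [-14.7737, 23.018, 109.7792, -5.7407, 21.5011, 99.8429], 'position': [0.5202, -0.0254, 0.0788], 'tool_rot': [[0.8467, -0.3377, 0.4112], [-0.3044, -0.9412, -0.1464], [0.4365, -0.0012, -0.8997]], 'ft_force': [0.4134, -0.0395, 0.5659], 'grip_width': 0.0341}
```

View pics/w14.png

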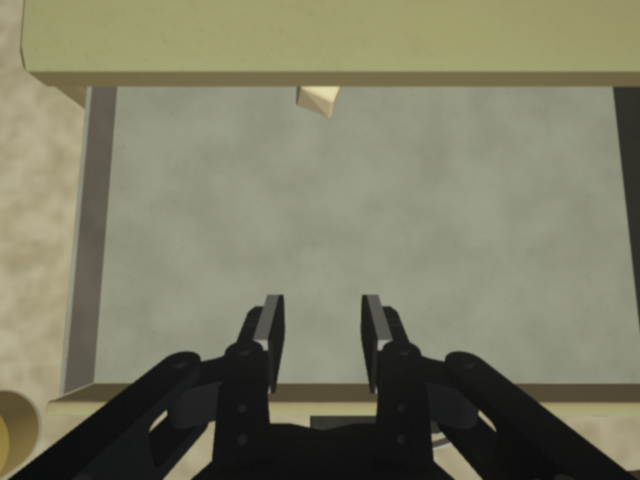

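View pics/w14c.png

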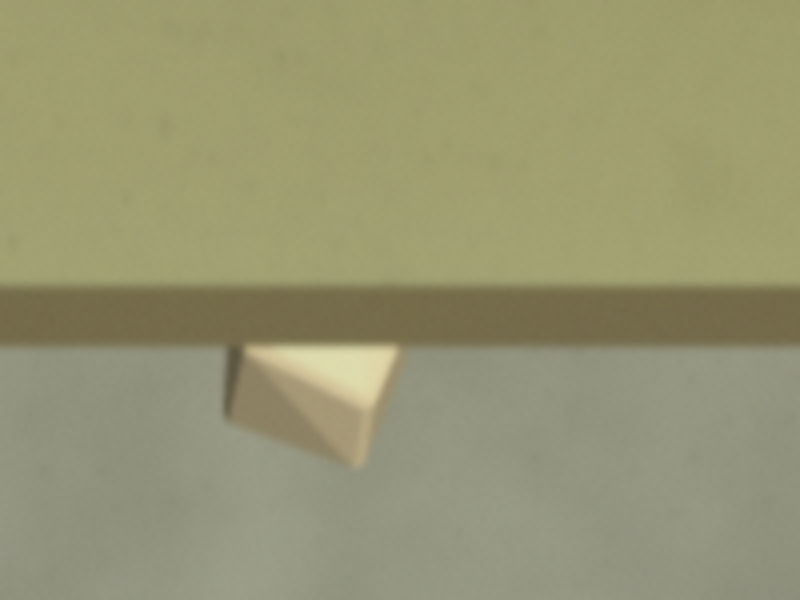

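```bash
python3 - <<'E'
from h import *
bx=np.array([.943,-.333,0]);by=np.array([.333,.943,0])
lip=np.array([.6068,-.0828,0])
def rel(p): d=p-lip; return (np.array([d@bx,d@by])*1000).round(1)
for c,z in [((225,415),.043),((357,467),.043),((242,348),.063),((367,408),.063),((400,345),.063),((300,345),.076),((700,345),.076),((300,287),.102),((700,287),.102),((0,345),.076)]:
    p=plane('w14',240+c[0]/4,c[1]/4,z); print(c,z,p.round(4)[:2],rel(p))
for u,v,z in [(97,384,.043),(520,384,.043),(52,403,.074),(300,413,.074),(320,417,.068)]: print(u,v,rel(plane('w14',u,v,z)))
E
```

```text
(225, 415) 0.043 [ 0.6342 -0.0507] [15.1 39.4]
(357, 467) 0.043 [ 0.62   -0.0662] [ 7.  20.1]
(242, 348) 0.063 [ 0.6316 -0.0537] [13.7 35.7]
(367, 408) 0.063 [ 0.6181 -0.0665] [ 5.2 19.2]
(400, 345) 0.063 [ 0.6249 -0.0736] [14.  14.7]
(300, 345) 0.076 [ 0.622  -0.0588] [ 6.3 27.7]
(700, 345) 0.076 [ 0.6054 -0.105 ] [  6.1 -21.4]
(300, 287) 0.102 [ 0.6133 -0.0563] [-2.7 27.2]
(700, 287) 0.102 [ 0.5992 -0.0955] [ -2.9 -14.5]
(0, 345) 0.076 [ 0.6345 -0.0241] [ 6.5 64.6]
97 384 [-141.9  144.2]
520 384 [-142.9  -79.8]
52 403 [-142.1  144.8]
300 413 [-146.7   34.7]
320 417 [-150.5   25.9]
```

```bash
cat > fk2.py <<'E'
import numpy as np
from scipy.spatial.transform import Rotation as Ro
from scipy.optimize import least_squares
from fk import D
D=D+[([-14.7737,23.018,109.7792,-5.7407,21.5011,99.8429],[.5202,-.0254,.0788])]
def fkR(p,q):
    q=np.radians(q); h,a,L2,L3,Lt,e,d=p
    z=lambda t:Ro.from_euler('z',t); y=lambda t:Ro.from_euler('y',t)
    R1=z(q[0]);R2=R1*y(q[1]);R3=R2*y(q[2]);R5=R3*z(q[3])*y(q[4]);R6=R5*z(q[5]*SG+OFF)
    P=np.array([0,0,h])+R1.apply([a,d,0])+R2.apply([0,0,L2])+R3.apply([e,0,L3])+R5.apply([0,0,Lt])
    return P,R6
SG=1;OFF=0
def fit():
    def res(p): return np.concatenate([(fkR(p,q)[0]-x)*1000 for q,x in D]+[[p[1]*10]])
    return least_squares(res,[.13,0,.53,.36,.25,-.1,.118])
s=fit(); p0=s.x
T=np.array([[.8467,-.3377,.4112],[-.3044,-.9412,-.1464],[.4365,-.0012,-.8997]])
qT=D[-1][0]
if __name__=='__main__':
    print(p0.round(4),np.abs(s.fun).max())
    Rm=fkR(p0,qT)[1].as_matrix()
    print(Rm.round(3)); print((Rm.T@T).round(3))
E
python3 fk2.py
```

```text
[ 1.304e-01 -3.000e-04  5.372e-01  3.511e-01  2.577e-01  1.030e-01
  1.174e-01] 0.36398039545604277
[[ 0.338  0.847  0.411]
 [ 0.941 -0.304 -0.146]
 [ 0.001  0.436 -0.9  ]]
[[-0. -1. -0.]
 [ 1.  0.  0.]
 [-0. -0.  1.]]
```

```bash
sed -i 's/^SG=1;OFF=0/SG=1;OFF=np.pi\/2/' fk2.py; cat > ik.py <<'E'
from fk2 import *
bx=np.array([.943,-.333,0]);by=np.array([.333,.943,0]);lip=np.array([.6068,-.0828,0])+.006*bx
def target(F,y,z,T,psi=0):
    "F,y mm from true lip; z m; tilt deg; psi deg"
    P=lip+bx*F/1000+by*y/1000; P=np.array([P[0],P[1],z])
    a=np.radians(-19.45+psi); t=np.radians(T)
    f=np.array([np.cos(a),np.sin(a),0]); up=np.array([0,0,1.])
    zt=np.sin(t)*f-np.cos(t)*up; xt=np.cos(t)*f+np.sin(t)*up
    return P,Ro.from_matrix(np.c_[xt,np.cross(zt,xt),zt])
def ik(P,R,q0):
    def r(q):
        p,Rq=fkR(p0,q); return np.r_[(p-P)*10,(Rq*R.inv()).as_rotvec()]
    s=least_squares(r,q0); return s.x,s.cost
E
python3 - <<'E'
from ik import *
print('check',(fkR(p0,qT)[1].as_matrix()-T).round(3).max())
for F,y,z,Tt in [(12,26,.054,58),(-40,26,.06,58),(-70,26,.09,58),(-80,26,.16,58),(-80,26,.2,50)]:
    P,R=target(F,y,z,Tt); q,c=ik(P,R,[-15,30,115,175,25,-80]); print(F,z,Tt,P.round(3),q.round(1),c)
E
```

```text
check 0.0
12 0.054 58 [ 0.632 -0.064  0.054] [-14.8  38.8 113.2 187.8  30.2 -94.3] 1.0214589372970893e-27
-40 0.06 58 [ 0.583 -0.047  0.06 ] [-14.2  36.8 120.9 187.7  35.8 -93.4] 1.4948394555144427e-20
-70 0.09 58 [ 0.555 -0.037  0.09 ] [-13.7  31.4 124.2 188.8  33.8 -94.3] 1.0794164055982412e-20
-80 0.16 58 [ 0.546 -0.034  0.16 ] [ -13.5   19.9  121.5  194.9   19.9 -100.9] 1.1929678706511599e-22
-80 0.2 50 [ 0.546 -0.034  0.2  ] [-13.9  12.6 113.2 135.3  -6.1 -41.9] 1.4271031467197835e-18
```

```bash
cat > path.py <<'E'
from ik import *
def rows(qs,nm):
    Pa,Ra=fkR(p0,qs[0]); prev=(Pa,Ra)
    for q in qs[1:]:
        P,R=fkR(p0,q); rv=(R*Ra.inv()).as_rotvec(); d=(P-Pa)*1000
        st=np.linalg.norm(P-prev[0])*1000; an=np.degrees((R*prev[1].inv()).magnitude()); prev=(P,R)
        print(d.round(0).astype(int).tolist(),rv.round(3).tolist(),'z%.3f'%P[2],'step %.0f %.1f'%(st,an))
E
python3 - <<'E'
from path import *
qa=np.array([-14.77,23.02,109.78,-5.74,21.5,99.84])
P,R=target(-85,26,.17,26); qr,c=ik(P,R,qa); print('raise',qr.round(1),c)
P,R=target(-80,26,.15,58); qb,c=ik(P,R,[-15,30,115,175,25,-80]); print('qb',qb.round(1),c)
n=20; qs=[]
for i in range(n+1):
    s=i/n; q=qr+(qb-qr)*s; q[4]=qr[4]+(qb[4]-qr[4])*s; qs.append(q)
rows(qs,'')
E
```

```text
raise [-14.9  15.9  99.9  -3.2  38.3  96.6] 1.181201250010429e-24
qb [-13.5  21.4 122.2 193.5  22.1 -99.4] 1.0229582316290772e-28
[2, 28, -8] [0.079, -0.014, 0.079] z0.162 step 29 6.4
[5, 55, -11] [0.15, -0.043, 0.151] z0.159 step 27 6.1
[9, 78, -11] [0.212, -0.087, 0.215] z0.159 step 24 5.7
[15, 98, -8] [0.263, -0.142, 0.27] z0.162 step 21 5.3
[21, 115, -3] [0.303, -0.206, 0.314] z0.167 step 19 5.0
[29, 127, 4] [0.33, -0.277, 0.348] z0.174 step 16 4.7
[36, 135, 11] [0.344, -0.351, 0.369] z0.181 step 13 4.4
[44, 139, 19] [0.345, -0.424, 0.379] z0.189 step 11 4.2
[51, 139, 26] [0.333, -0.494, 0.377] z0.196 step 10 4.0
[57, 135, 32] [0.31, -0.559, 0.365] z0.202 step 10 3.9
[62, 127, 37] [0.276, -0.614, 0.344] z0.207 step 10 3.8
[65, 116, 40] [0.233, -0.659, 0.315] z0.210 step 11 3.8
[67, 103, 40] [0.183, -0.691, 0.28] z0.210 step 13 3.9
[65, 88, 38] [0.128, -0.709, 0.24] z0.208 step 15 3.9
[62, 72, 34] [0.07, -0.712, 0.198] z0.204 step 17 4.0
[56, 56, 27] [0.012, -0.701, 0.154] z0.197 step 19 4.1
[47, 40, 18] [-0.045, -0.676, 0.111] z0.188 step 21 4.2
[35, 24, 7] [-0.098, -0.637, 0.071] z0.177 step 22 4.4
[21, 10, -6] [-0.145, -0.587, 0.033] z0.164 step 24 4.5
[5, -2, -20] [-0.186, -0.527, 0.0] z0.150 step 25 4.5
```

Request:
apply_moves(
  plan=[
    {"tx": 5, "ty": -2, "tz": 25, "rx": 0, "ry": 0, "rz": 0, "jaw": -0.2},
    {"tx": 12, "ty": -4, "tz": 55, "rx": 0, "ry": 0, "rz": 0, "jaw": 0.1},
    {"tx": 18, "ty": -6, "tz": 82, "rx": 0, "ry": 0, "rz": 0, "jaw": 0.1},
    {"tx": 21, "ty": -7, "tz": 91, "rx": 0, "ry": 0, "rz": 0, "jaw": 0.1},
    {"tx": 21, "ty": -7, "tz": 91, "rx": 0, "ry": 0, "rz": 0, "jaw": 0.1},
  ],
)

```text
time_s: 15.4
position: [0.5418, -0.033, 0.1718]
tool_rot: [[0.845, -0.338, 0.414], [-0.305, -0.941, -0.147], [0.44, -0.002, -0.898]]
ft_force: [0.2, -0.4, -0.7]
grip_width: 0.0467
```

Request:
apply_moves(
  plan=[
    {"tx": 2, "ty": 28, "tz": -8, "rx": 0.079, "ry": -0.014, "rz": 0.079, "jaw": 0.1},
    {"tx": 5, "ty": 55, "tz": -11, "rx": 0.15, "ry": -0.043, "rz": 0.151, "jaw": 0.1},
    {"tx": 9, "ty": 78, "tz": -11, "rx": 0.212, "ry": -0.087, "rz": 0.215, "jaw": 0.1},
    {"tx": 15, "ty": 98, "tz": -8, "rx": 0.263, "ry": -0.142, "rz": 0.27, "jaw": 0.1},
    {"tx": 21, "ty": 115, "tz": -3, "rx": 0.303, "ry": -0.206, "rz": 0.314, "jaw": 0.1},
    {"tx": 29, "ty": 127, "tz": 4, "rx": 0.33, "ry": -0.277, "rz": 0.348, "jaw": 0.1},
    {"tx": 36, "ty": 135, "tz": 11, "rx": 0.344, "ry": -0.351, "rz": 0.369, "jaw": 0.1},
    {"tx": 44, "ty": 139, "tz": 19, "rx": 0.345, "ry": -0.424, "rz": 0.379, "jaw": 0.1},
    {"tx": 51, "ty": 139, "tz": 26, "rx": 0.333, "ry": -0.494, "rz": 0.377, "jaw": 0.1},
  ],
)

```text
time_s: 16.3
position: [0.5923, 0.1058, 0.1966]
tool_rot: [[0.645, 0.123, 0.754], [-0.217, -0.917, 0.335], [0.733, -0.38, -0.564]]
ft_force: [1.0, -0.3, -0.9]
grip_width: 0.0469
```

```bash
python3 - <<'E'
from h import *
st()
from path import *
qa=np.array(env.observe()['q'])
P,R=target(-80,26,.15,58); qb,c=ik(P,R,[-15,30,115,175,25,-80])
n=11;rows([qa+(qb-qa)*i/n for i in range(n+1)],'')
E
```

```text
{'time_s': 16.3, 'q': [-14.3518, 18.3428, 109.8954, 85.2774, 30.8961, 8.8449], 'position': [0.5923, 0.1058, 0.1966], 'tool_rot': [[0.6446, 0.1235, 0.7545], [-0.2167, -0.9169, 0.3352], [0.7331, -0.3796, -0.5643]], 'ft_force': [1.0015, -0.2778, -0.8548], 'grip_width': 0.0469}
[6, -4, 6] [-0.006, -0.063, -0.025] z0.203 step 10 3.9
[11, -12, 11] [-0.022, -0.118, -0.059] z0.207 step 10 3.8
[14, -22, 13] [-0.047, -0.162, -0.102] z0.210 step 11 3.8
[15, -35, 14] [-0.079, -0.195, -0.151] z0.210 step 13 3.8
[14, -50, 12] [-0.117, -0.215, -0.203] z0.208 step 15 3.9
[10, -66, 7] [-0.161, -0.222, -0.258] z0.204 step 17 4.0
[4, -82, 0] [-0.209, -0.214, -0.311] z0.197 step 19 4.1
[-5, -98, -9] [-0.258, -0.193, -0.363] z0.188 step 21 4.2
[-16, -114, -20] [-0.308, -0.159, -0.41] z0.177 step 22 4.4
[-30, -127, -33] [-0.356, -0.113, -0.451] z0.164 step 24 4.5
[-47, -139, -47] [-0.401, -0.056, -0.486] z0.150 step 25 4.5
```

The controller follows the branch (q4 at 85°). Finishing the wrist turn-over.

Request:
apply_moves(
  plan=[
    {"tx": 6, "ty": -4, "tz": 6, "rx": -0.006, "ry": -0.063, "rz": -0.025, "jaw": 0.1},
    {"tx": 11, "ty": -12, "tz": 11, "rx": -0.022, "ry": -0.118, "rz": -0.059, "jaw": 0.1},
    {"tx": 14, "ty": -22, "tz": 13, "rx": -0.047, "ry": -0.162, "rz": -0.102, "jaw": 0.1},
    {"tx": 15, "ty": -35, "tz": 14, "rx": -0.079, "ry": -0.195, "rz": -0.151, "jaw": 0.1},
    {"tx": 14, "ty": -50, "tz": 12, "rx": -0.117, "ry": -0.215, "rz": -0.203, "jaw": 0.1},
    {"tx": 10, "ty": -66, "tz": 7, "rx": -0.161, "ry": -0.222, "rz": -0.258, "jaw": 0.1},
    {"tx": 4, "ty": -82, "tz": 0, "rx": -0.209, "ry": -0.214, "rz": -0.311, "jaw": 0.1},
    {"tx": -5, "ty": -98, "tz": -9, "rx": -0.258, "ry": -0.193, "rz": -0.363, "jaw": 0.1},
    {"tx": -16, "ty": -114, "tz": -20, "rx": -0.308, "ry": -0.159, "rz": -0.41, "jaw": 0.1},
    {"tx": -30, "ty": -127, "tz": -33, "rx": -0.356, "ry": -0.113, "rz": -0.451, "jaw": 0.1},
    {"tx": -47, "ty": -139, "tz": -47, "rx": -0.401, "ry": -0.056, "rz": -0.486, "jaw": 0.1},
    {"tx": -47, "ty": -139, "tz": -47, "rx": -0.401, "ry": -0.056, "rz": -0.486, "jaw": 0.1},
  ],
)

```text
time_s: 17.5
position: [0.5434, -0.0331, 0.1473]
tool_rot: [[0.505, -0.334, 0.796], [-0.178, -0.943, -0.282], [0.844, 0.001, -0.536]]
ft_force: [0.3, 0.7, -0.0]
grip_width: 0.0468
```

```bash
python3 - <<'E'
from h import *
snap('wrist','w15'); st()
from ik import *
o=env.observe(); P0=np.array(o['position']);R0=Ro.from_matrix(o['tool_rot'])
for a in [(-50,26,.1,58),(-45,26,.058,58)]:
    P,R=target(*a); print(((P-P0)*1000).round(0),(R*R0.inv()).as_rotvec().round(3))
E
```

```text
{'time_s': 17.55, 'q': [-13.4815, 21.5247, 122.3729, 193.3849, 22.1398, -99.2241], 'position': [0.5447, -0.0329, 0.1485], 'tool_rot': [[0.5019, -0.3325, 0.7985], [-0.1776, -0.9431, -0.2811], [0.8465, -0.0007, -0.5324]], 'ft_force': [0.2297, -0.0521, 1.2054], 'grip_width': 0.047}
[ 29. -11. -49.] [-0.002 -0.002 -0.   ]
[ 34. -12. -91.] [-0.002 -0.002 -0.   ]
```

View pics/w15.png

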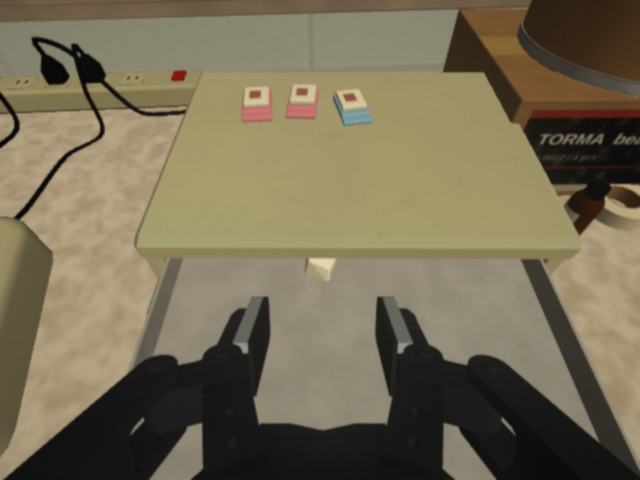

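Request:
apply_moves(
  plan=[
    {"tx": 20, "ty": -7, "tz": -15, "rx": 0, "ry": 0, "rz": 0, "jaw": 0.1},
    {"tx": 40, "ty": -15, "tz": -32, "rx": 0, "ry": 0, "rz": 0, "jaw": 0.1},
    {"tx": 57, "ty": -21, "tz": -50, "rx": 0, "ry": 0, "rz": 0, "jaw": 0.1},
    {"tx": 57, "ty": -21, "tz": -70, "rx": 0, "ry": 0, "rz": 0, "jaw": 0.1},
    {"tx": 57, "ty": -21, "tz": -85, "rx": 0, "ry": 0, "rz": 0, "jaw": 0.1},
    {"tx": 57, "ty": -21, "tz": -91, "rx": 0, "ry": 0, "rz": 0, "jaw": 0.1},
    {"tx": 57, "ty": -21, "tz": -91, "rx": 0, "ry": 0, "rz": 0, "jaw": 0.1},
  ],
)

```text
time_s: 18.25
position: [0.6018, -0.0536, 0.0568]
tool_rot: [[0.503, -0.332, 0.798], [-0.178, -0.943, -0.28], [0.846, -0.002, -0.533]]
ft_force: [0.1, -0.2, 0.5]
grip_width: 0.047
```

```bash
python3 - <<'E'
from h import *
snap('wrist','w16'); snap('scene','s16'); st()
from ik import *
o=env.observe(); P0=np.array(o['position'])
d=P0-lip; print('F,y',d@bx*1000,d@by*1000)
_,_,a=load('s16'); cv2.imwrite('pics/s16c.png',cv2.resize(a[150:310,270:530],None,fx=3,fy=3,interpolation=cv2.INTER_CUBIC))
E
```

```text
{'time_s': 18.35, 'q': [-14.5577, 37.3886, 117.959, 187.3743, 33.3655, -93.5271], 'position': [0.602, -0.0537, 0.0582], 'tool_rot': [[0.501, -0.332, 0.7992], [-0.1776, -0.9433, -0.2805], [0.847, -0.0014, -0.5316]], 'ft_force': [-0.4518, -1.0, -0.4888], 'grip_width': 0.0472}
F,y -20.18920672943345 25.82838814276978
```

View pics/w16.png

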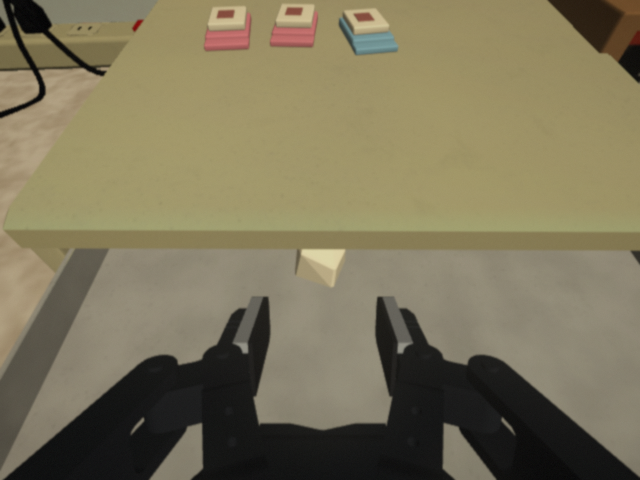

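View pics/s16c.png

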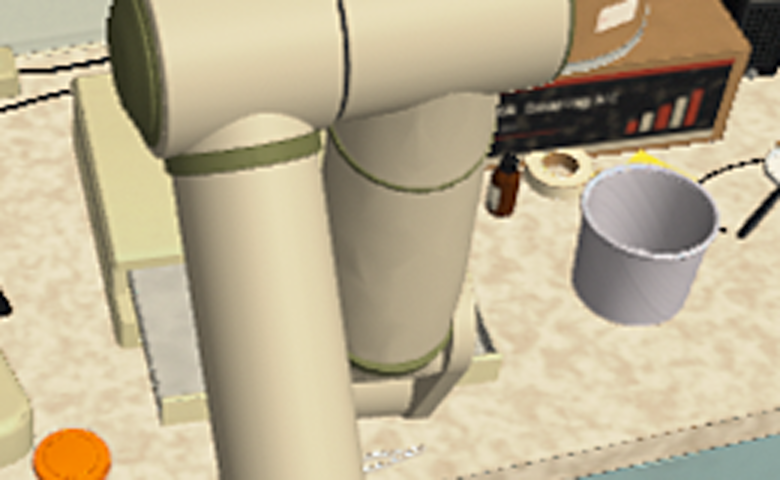

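Request:
apply_moves(
  plan=[
    {"tx": 8, "ty": -3, "tz": -2, "rx": 0, "ry": 0, "rz": 0, "jaw": 0.1},
    {"tx": 16, "ty": -6, "tz": -4, "rx": 0, "ry": 0, "rz": 0, "jaw": 0.1},
    {"tx": 24, "ty": -8, "tz": -4, "rx": 0, "ry": 0, "rz": 0, "jaw": 0.1},
    {"tx": 30, "ty": -11, "tz": -4, "rx": 0, "ry": 0, "rz": 0, "jaw": 0.1},
    {"tx": 31, "ty": -11, "tz": -4, "rx": 0, "ry": 0, "rz": 0, "jaw": 0.1},
  ],
)

```text
time_s: 18.85
position: [0.6338, -0.0652, 0.0544]
tool_rot: [[0.5, -0.332, 0.8], [-0.178, -0.943, -0.281], [0.847, -0.002, -0.531]]
ft_force: [-0.0, -0.3, -0.8]
grip_width: 0.0476
```

```bash
python3 - <<'E'
from h import *
snap('wrist','w17'); st()
E
```

```text
{'time_s': 18.9, 'q': [-14.9641, 38.7614, 113.0458, 187.4696, 29.8582, -94.0583], 'position': [0.6335, -0.0649, 0.0543], 'tool_rot': [[0.5006, -0.3321, 0.7994], [-0.1776, -0.9432, -0.2807], [0.8473, -0.0015, -0.5312]], 'ft_force': [-0.4451, -0.0049, 0.5377], 'grip_width': 0.0467}
```

View pics/w17.png

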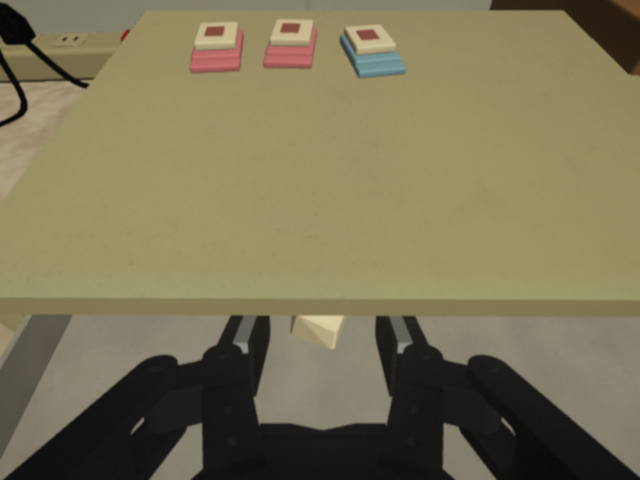

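Request:
apply_moves(
  plan=[
    {"tx": 0, "ty": 0, "tz": 0, "rx": 0, "ry": 0, "rz": 0, "jaw": -0.2},
    {"tx": 0, "ty": 0, "tz": 0, "rx": 0, "ry": 0, "rz": 0, "jaw": -0.35},
    {"tx": 0, "ty": 0, "tz": 0, "rx": 0, "ry": 0, "rz": 0, "jaw": -0.45},
    {"tx": 0, "ty": 0, "tz": 0, "rx": 0, "ry": 0, "rz": 0, "jaw": -0.6},
    {"tx": 0, "ty": 0, "tz": 0, "rx": 0, "ry": 0, "rz": 0, "jaw": -0.7},
    {"tx": 0, "ty": 0, "tz": 0, "rx": 0, "ry": 0, "rz": 0, "jaw": -0.7},
    {"tx": 0, "ty": 0, "tz": 0, "rx": 0, "ry": 0, "rz": 0, "jaw": -0.7},
  ],
  grip_force=25,
)

```text
time_s: 19.6
position: [0.6334, -0.0649, 0.0543]
tool_rot: [[0.501, -0.332, 0.799], [-0.177, -0.943, -0.281], [0.847, -0.001, -0.531]]
ft_force: [0.2, 0.0, 0.1]
grip_width: 0.0208
```

```bash
python3 - <<'E'
from h import *
snap('wrist','w18'); st()
E
```

```text
{'time_s': 19.65, 'q': [-14.9628, 38.7576, 113.0486, 187.4662, 29.8619, -94.0581], 'position': [0.6335, -0.0649, 0.0543], 'tool_rot': [[0.5006, -0.3321, 0.7995], [-0.1775, -0.9433, -0.2806], [0.8473, -0.0014, -0.5311]], 'ft_force': [-0.5094, 0.757, 0.3646], 'grip_width': 0.0207}
```

View pics/w18.png

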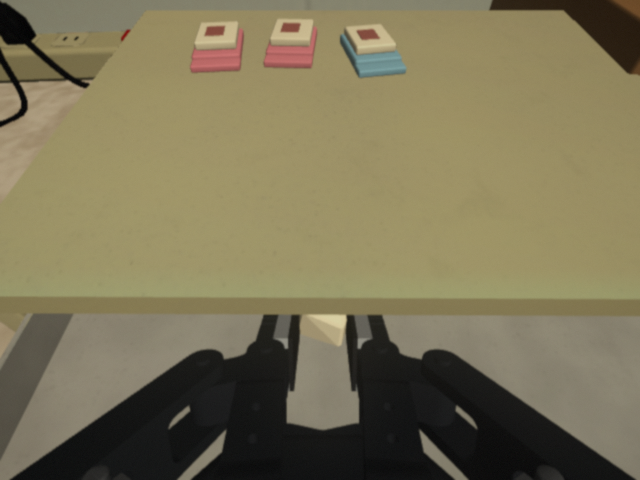

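Request:
apply_moves(
  plan=[
    {"tx": -4, "ty": 1, "tz": 0, "rx": 0, "ry": 0, "rz": 0, "jaw": -0.7},
    {"tx": -10, "ty": 4, "tz": 1, "rx": 0, "ry": 0, "rz": 0, "jaw": -0.7},
    {"tx": -18, "ty": 6, "tz": 3, "rx": 0, "ry": 0, "rz": 0, "jaw": -0.7},
    {"tx": -26, "ty": 9, "tz": 5, "rx": 0, "ry": 0, "rz": 0, "jaw": -0.7},
    {"tx": -34, "ty": 12, "tz": 7, "rx": 0, "ry": 0, "rz": 0, "jaw": -0.7},
    {"tx": -40, "ty": 14, "tz": 7, "rx": 0, "ry": 0, "rz": 0, "jaw": -0.7},
    {"tx": -45, "ty": 16, "tz": 8, "rx": 0, "ry": 0, "rz": 0, "jaw": -0.7},
    {"tx": -45, "ty": 16, "tz": 8, "rx": 0, "ry": 0, "rz": 0, "jaw": -0.7},
  ],
)

```text
time_s: 20.45
position: [0.5879, -0.0486, 0.0623]
tool_rot: [[0.501, -0.332, 0.799], [-0.177, -0.943, -0.28], [0.847, -0.001, -0.532]]
ft_force: [-0.2, -0.3, 0.2]
grip_width: 0.0207
```

```bash
python3 - <<'E'
from h import *
snap('wrist','w19'); st()
E
```

```text
{'time_s': 20.5, 'q': [-14.3539, 36.4894, 120.0214, 187.4574, 34.5578, -93.4038], 'position': [0.5884, -0.0488, 0.0624], 'tool_rot': [[0.5006, -0.332, 0.7995], [-0.1775, -0.9433, -0.2806], [0.8473, -0.0014, -0.5311]], 'ft_force': [1.1968, -1.0343, 0.0907], 'grip_width': 0.0205}
```

View pics/w19.png

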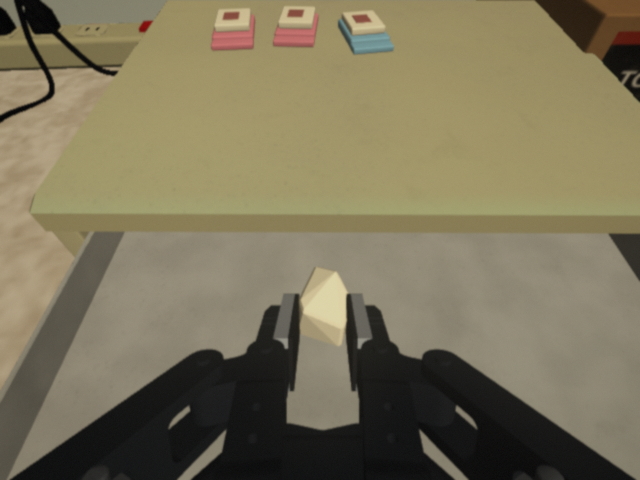

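```bash
python3 - <<'E'
from h import *
from path import *
print(plane('w19',322,268,.07),  (plane('w19',322,268,.07)-lip)@bx)
q0=np.array(env.observe()['q'])
P,R=target(-50,26,.18,58); qu,c=ik(P,R,q0); print('up',qu.round(1),c)
for psi in (-20,-35):
  for z in (.17,.10):
    _,R=target(0,0,0,58,psi); q,c=ik(np.array([.4775,-.377,z]),R,qu-[35,0,0,0,0,0]); print(psi,z,q.round(1),c)
_,R=target(0,0,0,58,-35); qp,c=ik(np.array([.4775,-.377,.18]),R,qu-[35,0,0,0,0,0])
rows([q0+(qu-q0)*i/4 for i in range(5)],''); print()
rows([qu+(qp-qu)*i/12 for i in range(13)],'')
E
```

```text
[ 0.60479061 -0.05536362  0.07      ] -0.017031995876327585
up [ -14.    19.1  116.1  199.6   13.8 -106.2] 1.2842303633092559e-16
-20 0.17 [-55.2  21.8 113.7 132.5  18.2 -52.5] 1.1688201224520362e-24
-20 0.1 [-55.2  31.2 117.6 151.5  28.8 -73. ] 1.3263205451514358e-29
-35 0.17 [ -46.6   22.7  111.7  209.    13.9 -114.1] 1.9065654579726767e-18
-35 0.1 [-46.6  31.7 115.5 195.5  25.8 -99.9] 1.3428284084664672e-19
[-1, -3, 29] [-0.011, 0.004, -0.01] z0.091 step 29 0.9
[-4, -3, 58] [-0.014, 0.005, -0.015] z0.120 step 29 0.3
[-9, 0, 88] [-0.01, 0.004, -0.012] z0.150 step 30 0.3
[-14, 5, 118] [-0.002, -0.001, -0.001] z0.180 step 31 0.8

[0, -29, 0] [-0.0, -0.0, -0.051] z0.180 step 29 2.9
[-2, -58, 0] [-0.001, -0.0, -0.103] z0.180 step 29 2.9
[-5, -87, 0] [-0.001, -0.0, -0.154] z0.180 step 29 2.9
[-9, -115, 0] [-0.001, -0.0, -0.205] z0.180 step 29 2.9
[-15, -144, 0] [-0.002, -0.0, -0.256] z0.180 step 29 2.9
[-23, -172, 0] [-0.002, -0.0, -0.307] z0.180 step 29 2.9
[-32, -200, 0] [-0.002, 0.0, -0.358] z0.180 step 29 2.9
[-42, -228, 0] [-0.001, 0.0, -0.409] z0.180 step 29 2.9
[-53, -255, 0] [-0.001, 0.0, -0.459] z0.180 step 30 2.9
[-66, -282, 0] [-0.001, 0.0, -0.51] z0.180 step 30 2.9
[-81, -308, 0] [-0.0, 0.0, -0.56] z0.180 step 30 2.9
[-96, -333, 0] [0.0, -0.0, -0.611] z0.180 step 30 2.9
```

Request:
apply_moves(
  plan=[
    {"tx": -3, "ty": 1, "tz": 12, "rx": 0, "ry": 0, "rz": 0, "jaw": -0.7},
    {"tx": -7, "ty": 2, "tz": 38, "rx": 0, "ry": 0, "rz": 0, "jaw": -0.7},
    {"tx": -11, "ty": 4, "tz": 66, "rx": 0, "ry": 0, "rz": 0, "jaw": -0.7},
    {"tx": -14, "ty": 5, "tz": 88, "rx": 0, "ry": 0, "rz": 0, "jaw": -0.7},
    {"tx": -14, "ty": 5, "tz": 92, "rx": 0, "ry": 0, "rz": 0, "jaw": -0.7},
  ],
)

```text
time_s: 21.0
position: [0.5748, -0.0438, 0.1571]
tool_rot: [[0.497, -0.332, 0.802], [-0.176, -0.943, -0.281], [0.85, -0.002, -0.527]]
ft_force: [-0.1, 0.4, -0.9]
grip_width: 0.0206
```

Request:
apply_moves(
  plan=[
    {"tx": 0, "ty": -29, "tz": 0, "rx": 0, "ry": 0, "rz": -0.051, "jaw": -0.7},
    {"tx": -2, "ty": -58, "tz": 0, "rx": 0, "ry": 0, "rz": -0.103, "jaw": -0.7},
    {"tx": -5, "ty": -87, "tz": 0, "rx": 0, "ry": 0, "rz": -0.154, "jaw": -0.7},
    {"tx": -9, "ty": -115, "tz": 0, "rx": 0, "ry": 0, "rz": -0.205, "jaw": -0.7},
    {"tx": -15, "ty": -144, "tz": 0, "rx": 0, "ry": 0, "rz": -0.256, "jaw": -0.7},
    {"tx": -23, "ty": -172, "tz": 0, "rx": 0, "ry": 0, "rz": -0.307, "jaw": -0.7},
    {"tx": -32, "ty": -200, "tz": 0, "rx": 0, "ry": 0, "rz": -0.358, "jaw": -0.7},
    {"tx": -42, "ty": -228, "tz": 0, "rx": 0, "ry": 0, "rz": -0.409, "jaw": -0.7},
    {"tx": -53, "ty": -255, "tz": 0, "rx": 0, "ry": 0, "rz": -0.459, "jaw": -0.7},
    {"tx": -66, "ty": -282, "tz": 0, "rx": 0, "ry": 0, "rz": -0.51, "jaw": -0.7},
    {"tx": -81, "ty": -308, "tz": 0, "rx": 0, "ry": 0, "rz": -0.56, "jaw": -0.7},
    {"tx": -96, "ty": -333, "tz": 0, "rx": 0, "ry": 0, "rz": -0.611, "jaw": -0.7},
  ],
)

```text
time_s: 22.2
position: [0.4781, -0.3782, 0.156]
tool_rot: [[0.305, -0.814, 0.493], [-0.431, -0.58, -0.691], [0.849, -0.002, -0.528]]
ft_force: [0.4, -0.3, 1.1]
grip_width: 0.0205
```

```bash
python3 - <<'E'
from h import *
snap('wrist','w20'); st()
E
```

```text
{'time_s': 22.25, 'q': [-46.8304, 24.5443, 112.3694, 204.6734, 16.2987, -109.4807], 'position': [0.4771, -0.381, 0.1565], 'tool_rot': [[0.3023, -0.8173, 0.4905], [-0.4314, -0.5762, -0.6942], [0.85, -0.0018, -0.5268]], 'ft_force': [0.2427, -2.9589, 0.0694], 'grip_width': 0.0207}
```

View pics/w20.png

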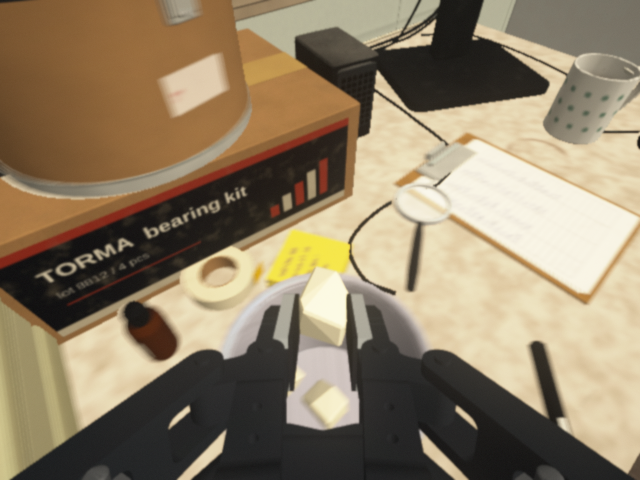

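Request:
apply_moves(
  plan=[
    {"tx": -5, "ty": 8, "tz": 0, "rx": 0, "ry": 0, "rz": 0, "jaw": -0.7},
    {"tx": -5, "ty": 8, "tz": -25, "rx": 0, "ry": 0, "rz": 0, "jaw": -0.7},
    {"tx": -5, "ty": 8, "tz": -50, "rx": 0, "ry": 0, "rz": 0, "jaw": -0.7},
    {"tx": -5, "ty": 8, "tz": -64, "rx": 0, "ry": 0, "rz": 0, "jaw": -0.7},
    {"tx": -5, "ty": 8, "tz": -64, "rx": 0, "ry": 0, "rz": 0, "jaw": -0.7},
    {"tx": -5, "ty": 8, "tz": -64, "rx": 0, "ry": 0, "rz": 0, "jaw": -0.2},
    {"tx": -5, "ty": 8, "tz": -64, "rx": 0, "ry": 0, "rz": 0, "jaw": -0.2},
    {"tx": -5, "ty": 8, "tz": -64, "rx": 0, "ry": 0, "rz": 0, "jaw": -0.2},
    {"tx": -5, "ty": 8, "tz": -40, "rx": 0, "ry": 0, "rz": 0, "jaw": -0.2},
    {"tx": -5, "ty": 8, "tz": 0, "rx": 0, "ry": 0, "rz": 0, "jaw": -0.2},
    {"tx": -5, "ty": 8, "tz": 0, "rx": 0, "ry": 0, "rz": 0, "jaw": -0.2},
  ],
)

```text
time_s: 23.35
position: [0.4732, -0.3737, 0.1624]
tool_rot: [[0.297, -0.817, 0.494], [-0.425, -0.577, -0.698], [0.855, -0.003, -0.518]]
ft_force: [-0.8, 0.1, -0.4]
grip_width: 0.0339
```

```bash
python3 - <<'E'
from h import *
snap('wrist','w21'); snap('scene','s21'); st()
_,_,a=load('s21'); cv2.imwrite('pics/s21c.png',cv2.resize(a[150:310,270:530],None,fx=3,fy=3,interpolation=cv2.INTER_CUBIC))
E
```

```text
{'time_s': 23.45, 'q': [-46.544, 23.8818, 113.6259, 204.3957, 17.066, -108.9746], 'position': [0.4722, -0.3729, 0.1579], 'tool_rot': [[0.3006, -0.8172, 0.4917], [-0.4296, -0.5763, -0.6952], [0.8515, -0.0023, -0.5244]], 'ft_force': [0.1214, -0.0439, -0.7213], 'grip_width': 0.0339}
```

View pics/w21.png

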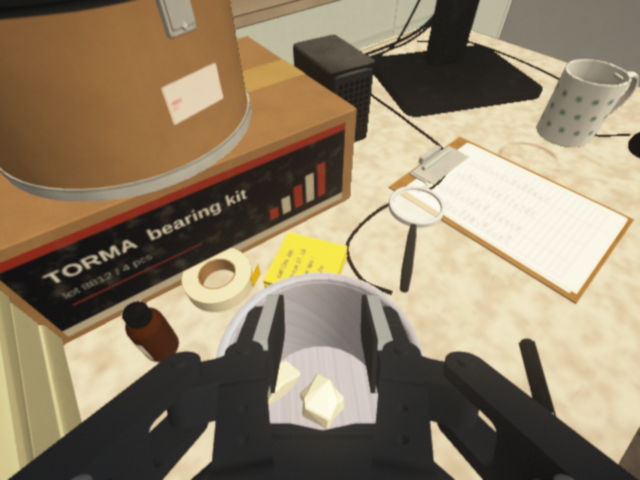

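View pics/s21c.png

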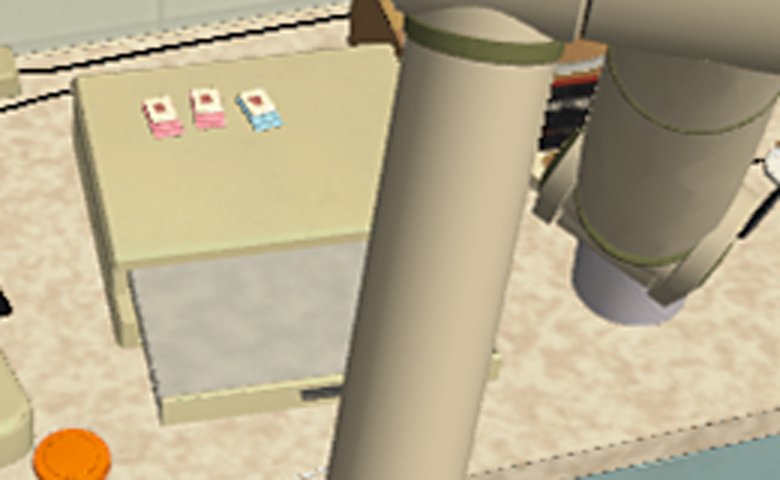

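```bash
python3 - <<'E'
from h import *
from path import *
q0=np.array(env.observe()['q'])
g=q0+[30,0,0,0,0,0]
for F,z,T in [(-195,.12,58),(-195,.058,58),(-165,.058,58),(-100,.058,58),(-30,.058,58),(-195,.12,50),(-195,.058,50)]:
    P,R=target(F,0,z,T); q,c=ik(P,R,g); print(F,z,T,P.round(3),q.round(1),c)
    if F==-195 and z==.12 and T==58: q1=q
rows([q0+(q1-q0)*i/12 for i in range(13)],'')
E
```

```text
-195 0.12 58 [ 0.429 -0.02   0.12 ] [-17.5  23.8 143.  182.3  44.8 -90.6] 1.2104106313027107e-17
-195 0.058 58 [ 0.429 -0.02   0.058] [-17.5  44.7 148.6 181.7  71.3 -89.5] 6.148693031472147e-22
-165 0.058 58 [ 0.457 -0.03   0.058] [-17.8  40.4 142.8 181.6  61.2 -89.9] 3.1776716793463224e-26
-100 0.058 58 [ 0.518 -0.051  0.058] [-18.2  37.1 131.8 181.5  46.9 -90.3] 6.6144332595121275e-18
-30 0.058 58 [ 0.584 -0.075  0.058] [-18.4  37.1 121.  181.5  36.1 -90.7] 3.335498932676267e-24
-195 0.12 50 [ 0.429 -0.02   0.12 ] [-17.7  16.4 136.9 183.4  23.4 -92. ] 1.8978945177037078e-17
-195 0.058 50 [ 0.429 -0.02   0.058] [-17.7  32.8 142.5 181.9  45.2 -90.2] 8.574226611235172e-17
[4, 29, -7] [-0.006, 0.009, 0.042] z0.151 step 30 2.5
[6, 59, -13] [-0.012, 0.017, 0.086] z0.145 step 30 2.6
[8, 88, -18] [-0.017, 0.023, 0.132] z0.140 step 30 2.7
[8, 118, -23] [-0.021, 0.027, 0.179] z0.135 step 30 2.8
[6, 148, -27] [-0.025, 0.029, 0.229] z0.131 step 30 2.9
[4, 178, -30] [-0.027, 0.03, 0.28] z0.128 step 30 2.9
[-1, 208, -33] [-0.027, 0.029, 0.334] z0.125 step 30 3.0
[-6, 237, -35] [-0.026, 0.027, 0.388] z0.123 step 30 3.1
[-13, 267, -37] [-0.022, 0.023, 0.444] z0.121 step 30 3.2
[-22, 296, -38] [-0.017, 0.019, 0.501] z0.120 step 30 3.3
[-32, 325, -38] [-0.009, 0.013, 0.558] z0.120 step 31 3.4
[-44, 353, -38] [0.002, 0.007, 0.617] z0.120 step 31 3.4
```

```bash
python3 - <<'E'
from h import *
from path import *
q0=np.array(env.observe()['q'])
P,R=target(0,0,.17,0); P[:2]=[.4558,-.0282]; qd,c=ik(P,R,[-18,20,95,0,65,90]); print(qd.round(1),c)
qm=q0.copy(); qm[1]-=8; qm[4]=25; 
n=23
qs=[]
for i in range(n+1):
    s=i/n; q=q0+(qd-q0)*s; b=np.sin(np.pi*s); q[1]-=4*b; qs.append(q)
rows(qs,'')
E
```

```text
[-18.4  16.   94.4   0.   69.6  91. ] 1.3543223386517457e-22
[23, 6, 27] [-0.05, -0.069, 0.05] z0.185 step 36 5.7
[47, 18, 53] [-0.089, -0.141, 0.112] z0.211 step 38 5.9
[71, 34, 79] [-0.117, -0.214, 0.184] z0.237 step 39 6.1
[94, 56, 102] [-0.131, -0.284, 0.266] z0.260 step 39 6.2
[116, 82, 124] [-0.131, -0.349, 0.357] z0.282 step 40 6.4
[135, 112, 142] [-0.117, -0.404, 0.454] z0.300 step 40 6.5
[151, 145, 156] [-0.088, -0.447, 0.556] z0.314 step 39 6.5
[163, 180, 166] [-0.045, -0.475, 0.66] z0.324 step 39 6.6
[171, 217, 171] [0.011, -0.485, 0.763] z0.329 step 38 6.7
[176, 254, 171] [0.079, -0.477, 0.862] z0.329 step 37 6.7
[176, 289, 167] [0.156, -0.448, 0.952] z0.325 step 36 6.8
[171, 322, 158] [0.239, -0.398, 1.032] z0.316 step 34 6.9
[163, 351, 146] [0.325, -0.327, 1.096] z0.304 step 33 7.1
[151, 376, 131] [0.411, -0.238, 1.143] z0.289 step 32 7.2
[136, 396, 113] [0.494, -0.131, 1.169] z0.271 step 30 7.4
[119, 410, 94] [0.568, -0.011, 1.172] z0.252 step 29 7.6
[99, 418, 75] [0.631, 0.118, 1.151] z0.233 step 28 7.8
[79, 419, 57] [0.679, 0.253, 1.105] z0.215 step 28 8.0
[57, 414, 41] [0.71, 0.388, 1.036] z0.199 step 27 8.2
[37, 404, 27] [0.72, 0.518, 0.944] z0.185 step 27 8.5
[17, 388, 17] [0.709, 0.638, 0.833] z0.175 step 27 8.8
[-1, 368, 12] [0.677, 0.742, 0.704] z0.170 step 27 9.1
[-16, 345, 12] [0.622, 0.826, 0.563] z0.170 step 28 9.4
```

Request:
apply_moves(
  plan=[
    {"tx": 23, "ty": 6, "tz": 27, "rx": -0.05, "ry": -0.069, "rz": 0.05, "jaw": 0.2},
    {"tx": 47, "ty": 18, "tz": 53, "rx": -0.089, "ry": -0.141, "rz": 0.112, "jaw": 0.2},
    {"tx": 71, "ty": 34, "tz": 79, "rx": -0.117, "ry": -0.214, "rz": 0.184, "jaw": 0.2},
    {"tx": 94, "ty": 56, "tz": 102, "rx": -0.131, "ry": -0.284, "rz": 0.266, "jaw": 0.2},
    {"tx": 116, "ty": 82, "tz": 124, "rx": -0.131, "ry": -0.349, "rz": 0.357, "jaw": 0.2},
    {"tx": 135, "ty": 112, "tz": 142, "rx": -0.117, "ry": -0.404, "rz": 0.454, "jaw": 0.2},
    {"tx": 151, "ty": 145, "tz": 156, "rx": -0.088, "ry": -0.447, "rz": 0.556, "jaw": 0.6},
    {"tx": 163, "ty": 180, "tz": 166, "rx": -0.045, "ry": -0.475, "rz": 0.66, "jaw": 1},
    {"tx": 171, "ty": 217, "tz": 171, "rx": 0.011, "ry": -0.485, "rz": 0.763, "jaw": 1},
    {"tx": 176, "ty": 254, "tz": 171, "rx": 0.079, "ry": -0.477, "rz": 0.862, "jaw": 1},
    {"tx": 176, "ty": 289, "tz": 167, "rx": 0.156, "ry": -0.448, "rz": 0.952, "jaw": 1},
    {"tx": 171, "ty": 322, "tz": 158, "rx": 0.239, "ry": -0.398, "rz": 1.032, "jaw": 1},
  ],
)

```text
time_s: 24.65
position: [0.6428, -0.0493, 0.314]
tool_rot: [[0.338, 0.135, 0.931], [-0.299, -0.923, 0.242], [0.892, -0.36, -0.272]]
ft_force: [1.2, 0.8, 0.1]
grip_width: 0.0857
```

```bash
python3 - <<'E'
from h import *
from path import *
st()
q0=np.array(env.observe()['q'])
P,R=target(0,0,.17,0); P[:2]=[.4558,-.0282]; qd,c=ik(P,R,[-18,20,95,0,65,90])
n=12
rows([q0+(qd-q0)*i/n for i in range(n+1)],'')
E
```

```text
{'time_s': 24.65, 'q': [-31.8043, 15.8746, 103.6755, 97.4113, 44.6302, -4.3069], 'position': [0.6428, -0.0493, 0.314], 'tool_rot': [[0.3385, 0.1348, 0.9313], [-0.2989, -0.923, 0.2422], [0.8922, -0.3603, -0.2721]], 'ft_force': [1.2241, 0.8274, 0.1046], 'grip_width': 0.0857}
[-7, 26, -14] [0.027, 0.081, 0.078] z0.301 step 30 6.6
[-17, 49, -29] [0.049, 0.175, 0.144] z0.285 step 29 6.7
[-30, 68, -46] [0.064, 0.281, 0.197] z0.268 step 28 6.8
[-46, 82, -63] [0.071, 0.397, 0.233] z0.251 step 27 6.9
[-63, 91, -81] [0.07, 0.518, 0.252] z0.233 step 26 7.1
[-82, 95, -97] [0.059, 0.644, 0.253] z0.217 step 25 7.2
[-101, 94, -113] [0.039, 0.771, 0.233] z0.201 step 25 7.4
[-120, 88, -126] [0.009, 0.894, 0.192] z0.188 step 24 7.6
[-139, 77, -136] [-0.029, 1.011, 0.129] z0.178 step 24 7.8
[-157, 61, -143] [-0.077, 1.117, 0.046] z0.171 step 24 8.0
[-173, 43, -146] [-0.132, 1.209, -0.057] z0.168 step 25 8.3
[-187, 21, -144] [-0.193, 1.283, -0.18] z0.170 step 26 8.5
```

Request:
apply_moves(
  plan=[
    {"tx": -7, "ty": 26, "tz": -14, "rx": 0.027, "ry": 0.081, "rz": 0.078, "jaw": 1},
    {"tx": -17, "ty": 49, "tz": -29, "rx": 0.049, "ry": 0.175, "rz": 0.144, "jaw": 1},
    {"tx": -30, "ty": 68, "tz": -46, "rx": 0.064, "ry": 0.281, "rz": 0.197, "jaw": 1},
    {"tx": -46, "ty": 82, "tz": -63, "rx": 0.071, "ry": 0.397, "rz": 0.233, "jaw": 1},
    {"tx": -63, "ty": 91, "tz": -81, "rx": 0.07, "ry": 0.518, "rz": 0.252, "jaw": 1},
    {"tx": -82, "ty": 95, "tz": -97, "rx": 0.059, "ry": 0.644, "rz": 0.253, "jaw": 1},
    {"tx": -101, "ty": 94, "tz": -113, "rx": 0.039, "ry": 0.771, "rz": 0.233, "jaw": 1},
    {"tx": -120, "ty": 88, "tz": -126, "rx": 0.009, "ry": 0.894, "rz": 0.192, "jaw": 1},
    {"tx": -139, "ty": 77, "tz": -136, "rx": -0.029, "ry": 1.011, "rz": 0.129, "jaw": 1},
    {"tx": -157, "ty": 61, "tz": -143, "rx": -0.077, "ry": 1.117, "rz": 0.046, "jaw": 1},
    {"tx": -173, "ty": 43, "tz": -146, "rx": -0.132, "ry": 1.209, "rz": -0.057, "jaw": 1},
    {"tx": -187, "ty": 21, "tz": -144, "rx": -0.193, "ry": 1.283, "rz": -0.18, "jaw": 1},
  ],
)

```text
time_s: 25.85
position: [0.4541, -0.029, 0.1688]
tool_rot: [[0.942, -0.337, -0.008], [-0.337, -0.942, -0.004], [-0.006, 0.007, -1.0]]
ft_force: [0.1, 0.7, -0.1]
grip_width: 0.0854
```

```bash
python3 - <<'E'
from h import *
from path import *
snap('wrist','w22');st()
o=env.observe(); P,R=target(0,0,.17,0); P[:2]=[.4558,-.0282]
print((P-o['position'])*1000,(R*Ro.from_matrix(o['tool_rot']).inv()).as_rotvec().round(3))
E
```

```text
{'time_s': 25.9, 'q': [-18.3455, 16.1219, 94.3388, -0.8176, 69.8704, 91.782], 'position': [0.4538, -0.0303, 0.1695], 'tool_rot': [[0.9406, -0.3394, -0.0097], [-0.3395, -0.9405, -0.0109], [-0.0054, 0.0135, -0.9999]], 'ft_force': [-0.6066, 0.1876, 0.2858], 'grip_width': 0.0856}
[1.95528425 2.13786133 0.52468281] [ 0.011 -0.01   0.007]
```

View pics/w22.png

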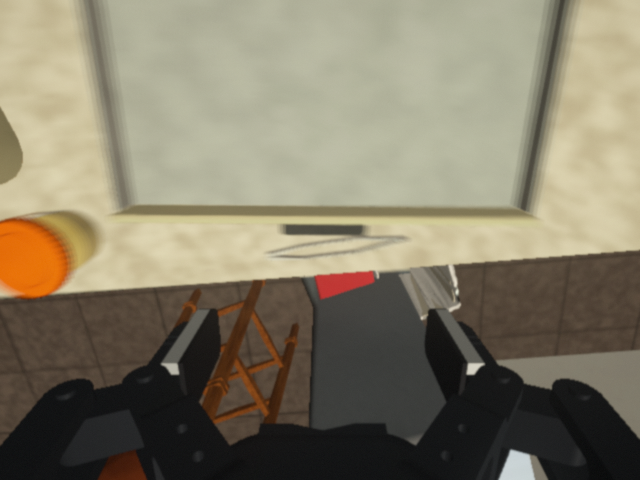

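Request:
apply_moves(
  plan=[
    {"tx": 2, "ty": 2, "tz": -35, "rx": 0.011, "ry": -0.01, "rz": 0.007, "jaw": 1},
    {"tx": 2, "ty": 2, "tz": -75, "rx": 0.011, "ry": -0.01, "rz": 0.007, "jaw": 1},
    {"tx": 2, "ty": 2, "tz": -105, "rx": 0.011, "ry": -0.01, "rz": 0.007, "jaw": 1},
    {"tx": 2, "ty": 2, "tz": -119, "rx": 0.011, "ry": -0.01, "rz": 0.007, "jaw": 1},
    {"tx": 2, "ty": 2, "tz": -120, "rx": 0.011, "ry": -0.01, "rz": 0.007, "jaw": 1},
    {"tx": 2, "ty": 2, "tz": -120, "rx": 0.011, "ry": -0.01, "rz": 0.007, "jaw": 0.2},
    {"tx": 2, "ty": 2, "tz": -120, "rx": 0.011, "ry": -0.01, "rz": 0.007, "jaw": 0.2},
    {"tx": 2, "ty": 2, "tz": -120, "rx": 0.011, "ry": -0.01, "rz": 0.007, "jaw": 0.2},
    {"tx": 2, "ty": 2, "tz": -120, "rx": 0.011, "ry": -0.01, "rz": 0.007, "jaw": 0.2},
  ],
  grip_force=30,
)

```text
time_s: 26.8
position: [0.4564, -0.0284, 0.0504]
tool_rot: [[0.943, -0.333, 0.003], [-0.333, -0.943, -0.0], [0.003, -0.001, -1.0]]
ft_force: [-0.8, 1.3, 6.5]
grip_width: 0.0584
```

```bash
python3 - <<'E'
from h import *
snap('wrist','w23');st()
E
```

```text
{'time_s': 26.85, 'q': [-18.4622, 26.2809, 103.5458, 0.0393, 50.0246, 90.9521], 'position': [0.4564, -0.0284, 0.0504], 'tool_rot': [[0.943, -0.3328, 0.0026], [-0.3328, -0.943, -0.0003], [0.0026, -0.0006, -1.0]], 'ft_force': [-0.1417, 1.5029, 6.9538], 'grip_width': 0.0584}
```

View pics/w23.png

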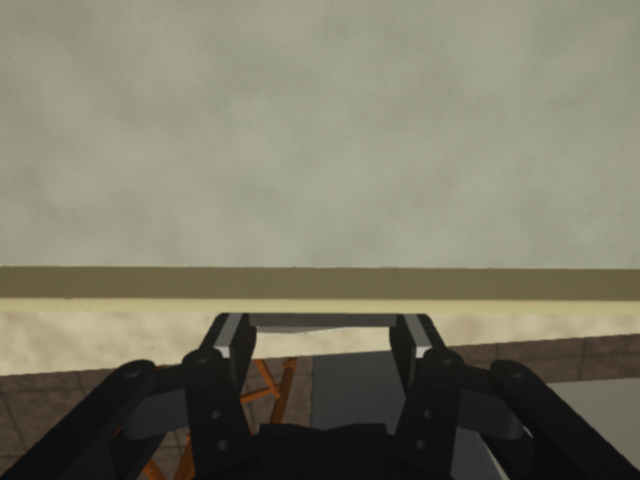

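Request:
apply_moves(
  plan=[
    {"tx": 5, "ty": -2, "tz": 0, "rx": 0, "ry": 0, "rz": 0, "jaw": 0.2},
    {"tx": 18, "ty": -6, "tz": 0, "rx": 0, "ry": 0, "rz": 0, "jaw": 0.2},
    {"tx": 34, "ty": -12, "tz": 0, "rx": 0, "ry": 0, "rz": 0, "jaw": 0.2},
    {"tx": 51, "ty": -18, "tz": 0, "rx": 0, "ry": 0, "rz": 0, "jaw": 0.2},
    {"tx": 68, "ty": -24, "tz": 0, "rx": 0, "ry": 0, "rz": 0, "jaw": 0.2},
    {"tx": 85, "ty": -30, "tz": 0, "rx": 0, "ry": 0, "rz": 0, "jaw": 0.2},
    {"tx": 102, "ty": -36, "tz": 0, "rx": 0, "ry": 0, "rz": 0, "jaw": 0.2},
    {"tx": 116, "ty": -41, "tz": 0, "rx": 0, "ry": 0, "rz": 0, "jaw": 0.2},
    {"tx": 126, "ty": -45, "tz": 0, "rx": 0, "ry": 0, "rz": 0, "jaw": 0.2},
    {"tx": 132, "ty": -47, "tz": 0, "rx": 0, "ry": 0, "rz": 0, "jaw": 0.2},
    {"tx": 134, "ty": -47, "tz": 0, "rx": 0, "ry": 0, "rz": 0, "jaw": 0.2},
    {"tx": 134, "ty": -47, "tz": 0, "rx": 0, "ry": 0, "rz": 0, "jaw": 0.2},
  ],
)

```text
time_s: 28.05
position: [0.5881, -0.0754, 0.0505]
tool_rot: [[0.943, -0.333, -0.004], [-0.333, -0.943, -0.0], [-0.003, 0.001, -1.0]]
ft_force: [-13.1, -2.1, 7.9]
grip_width: 0.0582
```

```bash
python3 - <<'E'
from h import *
snap('wrist','w24');st()
E
```

```text
{'time_s': 28.1, 'q': [-18.7117, 36.4529, 81.2215, -0.0781, 62.5015, 90.7535], 'position': [0.588, -0.0754, 0.0505], 'tool_rot': [[0.943, -0.3326, -0.0033], [-0.3326, -0.9431, -0.0002], [-0.0031, 0.0012, -1.0]], 'ft_force': [-11.6289, -2.9411, 8.3992], 'grip_width': 0.0583}
```

Request:
apply_moves(
  plan=[
    {"tx": 0, "ty": 0, "tz": 0, "rx": 0, "ry": 0, "rz": 0, "jaw": 1},
    {"tx": 0, "ty": 0, "tz": 0, "rx": 0, "ry": 0, "rz": 0, "jaw": 1},
    {"tx": 0, "ty": 0, "tz": 0, "rx": 0, "ry": 0, "rz": 0, "jaw": 1},
    {"tx": -2, "ty": 1, "tz": 20, "rx": 0, "ry": 0, "rz": 0, "jaw": 1},
    {"tx": -8, "ty": 3, "tz": 60, "rx": 0, "ry": 0, "rz": 0, "jaw": 1},
    {"tx": -20, "ty": 8, "tz": 100, "rx": 0, "ry": 0, "rz": 0, "jaw": 1},
    {"tx": -40, "ty": 14, "tz": 140, "rx": 0, "ry": 0, "rz": 0, "jaw": 1},
    {"tx": -65, "ty": 22, "tz": 180, "rx": 0, "ry": 0, "rz": 0, "jaw": 1},
    {"tx": -65, "ty": 22, "tz": 182, "rx": 0, "ry": 0, "rz": 0, "jaw": 1},
    {"tx": -65, "ty": 22, "tz": 182, "rx": 0, "ry": 0, "rz": 0, "jaw": 1},
  ],
)

```text
time_s: 29.1
position: [0.5233, -0.0534, 0.2333]
tool_rot: [[0.943, -0.332, -0.001], [-0.332, -0.943, -0.001], [-0.0, 0.001, -1.0]]
ft_force: [-0.4, -0.9, -1.3]
grip_width: 0.0852
```

```bash
python3 - <<'E'
from h import *
snap('wrist','w25');st()
_,_,a=load('w25')
g=cv2.cvtColor(a,cv2.COLOR_BGR2GRAY); m=(g<95).astype(np.uint8); m[:112]=0;m[145:]=0;m[:,:270]=0;m[:,380:]=0
ys,xs=np.where(m); r=cv2.minAreaRect(np.c_[xs,ys].astype(np.float32)); print(r,plane('w25',*r[0],.068).round(4))
E
```

```text
{'time_s': 29.15, 'q': [-18.7105, 19.4428, 77.9198, -0.0686, 82.8183, 90.7223], 'position': [0.5232, -0.0535, 0.232], 'tool_rot': [[0.9431, -0.3326, -0.0034], [-0.3326, -0.9431, -0.0001], [-0.0031, 0.0012, -1.0]], 'ft_force': [0.5069, -0.2914, -0.9678], 'grip_width': 0.0855}
((321.5, 128.5), (11.0, 71.0), 90.0) [ 0.5943 -0.0788  0.068 ]
```

View pics/w25.png

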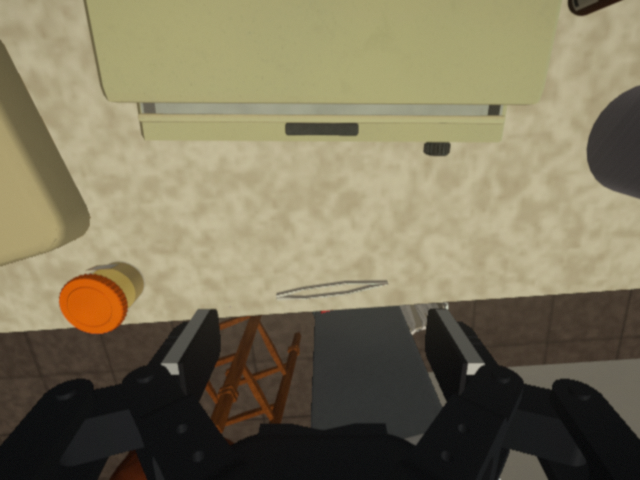

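Request:
apply_moves(
  plan=[
    {"tx": 0, "ty": -35, "tz": 5, "rx": 0, "ry": 0, "rz": 0, "jaw": 0},
    {"tx": -5, "ty": -75, "tz": 10, "rx": 0, "ry": 0, "rz": 0, "jaw": 0},
    {"tx": -12, "ty": -115, "tz": 10, "rx": 0, "ry": 0, "rz": 0, "jaw": 0},
    {"tx": -20, "ty": -155, "tz": 10, "rx": 0, "ry": 0, "rz": 0, "jaw": 0},
    {"tx": -30, "ty": -195, "tz": 10, "rx": 0, "ry": 0, "rz": 0, "jaw": 0},
    {"tx": -42, "ty": -235, "tz": 10, "rx": 0, "ry": 0, "rz": 0, "jaw": 0},
    {"tx": -55, "ty": -270, "tz": 10, "rx": 0, "ry": 0, "rz": 0, "jaw": 0},
    {"tx": -70, "ty": -295, "tz": 10, "rx": 0, "ry": 0, "rz": 0, "jaw": 0},
    {"tx": -80, "ty": -310, "tz": 10, "rx": 0, "ry": 0, "rz": 0, "jaw": 0},
    {"tx": -80, "ty": -310, "tz": 10, "rx": 0, "ry": 0, "rz": 0, "jaw": 0},
  ],
)

```text
time_s: 30.15
position: [0.4421, -0.3655, 0.2396]
tool_rot: [[0.942, -0.335, -0.006], [-0.335, -0.942, 0.003], [-0.006, -0.0, -1.0]]
ft_force: [0.1, 0.6, -0.2]
grip_width: 0.0429
```

```bash
python3 - <<'E'
from h import *
snap('wrist','w26');snap('scene','s26');snap('top','t26');st()
E
```

```text
{'time_s': 30.3, 'q': [-51.0578, 23.9208, 69.339, -0.1405, 86.9736, 58.3525], 'position': [0.4436, -0.363, 0.2408], 'tool_rot': [[0.9432, -0.3322, -0.0045], [-0.3322, -0.9432, 0.0016], [-0.0048, -0.0001, -1.0]], 'ft_force': [-0.0673, 0.2454, 0.7331], 'grip_width': 0.0426}
```

View pics/w26.png

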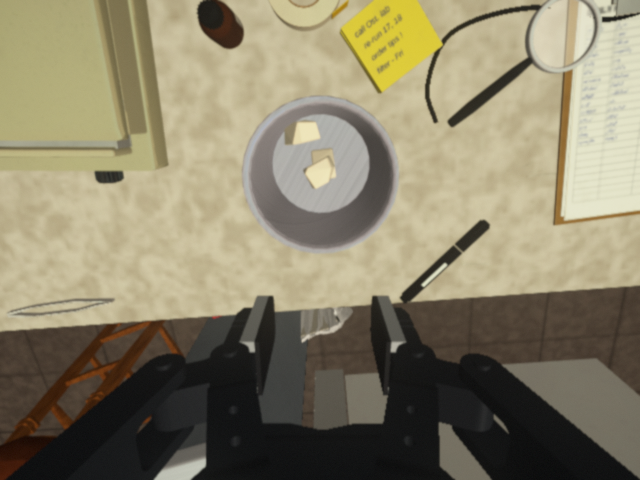

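View pics/t26.png

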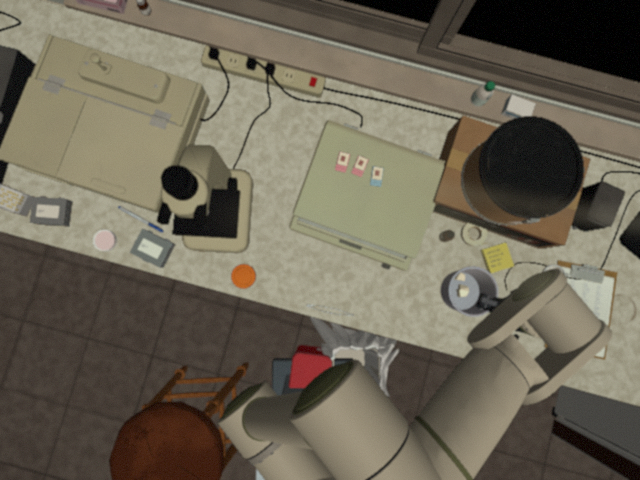

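```bash
python3 - <<'E'
from h import *
print(env.close_job())
E
```

```text
the job is handed in; nothing more can be done
None
```

The job is handed in at about 30 s of the 72 s allowed: all three offcuts are in the waste pot and the tray is fully home.

**What I did**
- I gripped the handle by its ends and pulled the tray out 140 mm to its stop.
- Two offcuts were lifted straight out into the pot.
- The third was part-way under the hood. I reached in with the gripper tilted 58°, gripped it with the fingertips under the hood and drew it out to the front before lifting it into the pot.
- I pushed the tray back by its handle until it met the stop at about 12 N.

**Last checks**
- **Tray:** the handle measured (0.5943, -0.0788), against (0.5945, -0.0785) before I opened it.
- **Pot:** it is standing where it was, with three offcuts inside. One lies against another, and all are well below the rim.
- **Bystanders:** the specimen cup, dropper bottle and slide box look unmoved; I judged this by eye from the final pictures.
- **Robot:** the arm is clear of everything. The largest force I read was about 20 N, when the tray met its outer stop.

No check failed. My first position for the hood edge was about 6 mm off, because I had taken the 8 mm gap from the wrong face of the front plate. I corrected it before reaching under the hood.

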